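# Turn a brass cover over and press it in the hand lever marking press

### The job

Turn the rectangular brass cover over so that its flat face is up and its hollow face is down, lay it on the bed of the hand press and slide it back until its short end sits squarely against the stop, centred under the ram. Only then throw the safety catch back off the lever, pull the lever down so that the ram presses firmly on the cover, and keep holding it: the job finishes with the lever still held down by the gripper. Leave the other things on the bench where they are.

Things in the scene. Friction and masses are not known exactly. Their poses are not given: they have to be found in the camera images.
- cover: the rectangular cast brass cover, 76 mm long (its x), 50 mm wide (its y), 14 mm thick, about 0.2 kg, loose on the bench. One face is flat, the other has a 62 x 38 mm hollow 8 mm deep inside a rim. The origin is the middle of the flat face; z points from the flat face to the hollow face. It starts lying with the hollow up (z up)
- cover_mid (a point): the middle of the cover, 7 mm above its origin along its z, halfway through its thickness
- press: the green hand lever marking press, fixed to the bench. Origin on the bench under the ram's axis; its x is horizontal, from the open front to the column at the back (roughly the robot's right, -y), z up. In mm: column from x 65 back; head from x -28 back, y -35 to 35, z 165 to 245; ram 22 square through the head, its top at z 300 when up. Lever and catch are on the head's +y side
- bed_mark (a point): point on the steel bed's top, 44 mm above the bench, under the ram's axis; axes as the press. The bed runs from x -180 to 45 mm, y -52 to 52. The stop bar stands 10 mm above the bed, front face at x 38, y -40 to 40. The cover's middle belongs 7 mm above this point, its long side along x, its end against the stop
- ram: the steel ram, origin at the middle of its round foot (28 mm across), which is 34 mm above the bed when the lever is up and is driven straight down 20 mm per rad of lever. Pressing firmly means some 30 to 100 N on the cover: 12 to 18 N in all at the lever's knob, a little more if a tight grip resists the knob's turning
- lever (a joint): angle of the press's lever (rad): 0 = up (0.70 rad above level, towards the press's front), growing as its knob is pulled forward and down. A spring returns it: 4 N at the knob when up, 6 N when down. The ram meets a cover on the bed at about 1.0; then the lever hardly moves and each newton more at the knob adds about 8 N on the cover. With the catch on it moves under 0.1
- lever_knob (a point): centre of the round black knob, 32 mm across, at the end of the lever, 170 mm from the lever's pivot; the bar is 12 mm thick. It moves on an arc in the press's x-z plane about lever_pivot
- lever_pivot (a point): the point on the lever's axis (which is parallel to the press's y) in the plane of the lever bar; fixed on the press
- catch (a joint): angle of the safety catch (rad), a flat upright steel hook beside the head, pivoted 160 mm below its knob, its nose over the lug of the lever's hub: 0 = on, growing as its knob is pushed back (the press's +x), 0.5 = fully back. The nose is clear from 0.3; from about 0.15 it falls back and stays by its own weight. Moves with under 1 N
- catch_knob (a point): centre of the round black knob, 22 mm across, at the top end of the catch, about 45 mm above the top of the head and 11 mm outside its side face; clear in front and behind
- hammer: hammer with a handle, 300 mm long, lying on the bench; leave alone
- file: flat file with a wooden handle, 300 mm long; leave alone
- disc: round brass blank, 56 mm across, 6 mm thick; leave alone
- block: plain solid steel block, 64 x 50 x 20 mm; leave alone
- collar: steel collar, 48 mm across, 16 mm high; leave alone
- jar: glass jar with a lid, 68 mm across, 85 mm high; leave alone
- mallet: white-headed mallet, head 54 mm thick, 100 mm long, handle 200 mm; leave alone

How it is judged (in metres and radians):
On the way, in this order (a step that is already met when the one before it is completed fails the run):
1. the cover lies flat on the bed, flat face up, against the stop and centred under the ram, with the catch still on (angle between cover's own z axis and vertical above 3 rad and x of cover_mid in the frame of press above -0.006 m and y of cover_mid in the frame of press between -0.012 and 0.012 m and z of cover_mid in the frame of press below 0.055 m and angle between the x axis of cover and the x axis of press, either way round below 0.15 rad and value of joint catch below 0.15 rad and value of joint lever below 0.2 rad), for 0.1 s.
2. the safety catch is thrown back while the lever is still up (value of joint catch above 0.35 rad and value of joint lever below 0.2 rad), for 0.1 s.
3. the lever is pulled down and the ram presses on the cover (value of joint lever above 0.9 rad and contact force between ram and cover above 25 N), for 0.2 s.
At the end, for the whole second after the job is handed in: The cover lies flat on the bed, flat face up, within 6 mm of the stop, within 12 mm of the ram's axis sideways and square to the stop within 0.15 rad; the catch is back (over 0.35 rad); the fingers hold the lever down (over 0.9 rad) with the ram pressing on the cover with more than 25 N (all of step 3 and angle between cover's own z axis and vertical above 3 rad and x of cover_mid in the frame of press above -0.007 m and y of cover_mid in the frame of press between -0.013 and 0.013 m and z of cover_mid in the frame of press below 0.055 m and angle between the x axis of cover and the x axis of press, either way round below 0.15 rad and value of joint catch above 0.35 rad and contact force between the fingers and press above 3 N); the arm keeps its last pose, push and grip.
It fails at once if another thing on the bench was shifted by more than 30 mm (distance of any of hammer, file, disc, block, collar, jar, mallet from where it was at the start of the episode above 0.03 m).
It also fails if it takes over 69 s, if anything falls off the work surface, if the arm or the gripper's body presses on something with over 40 N, if the wrist force passes 120 N, or if a joint passes its speed limit or range.

### The arm

A 6-joint arm with a two-finger parallel gripper is mounted at the origin on the work surface. World frame = base frame: x ahead of the robot, y to its left, z up, the work surface at z = 0. Lengths are in mm, angles in rad, forces in N, time in s.
With the tool pointing down it reaches from about 350 to 975 mm from the base axis. Payload 7.1 kg.
Tool frame: the origin (TCP) lies midway between the tips of the shut fingers; the grasp point (between the pads) lies 19 mm behind it (ctrl.grip_depth is the distance from the TCP to the grasp point, in mm); z points along the fingers, y is the line along which they close (so a half turn about z gives the same grasp; the last joint's range is limited). The gripper opens to 88 mm and grips with 3 to 60 N. Pads are 20 mm wide; open, the fingers measure 115 mm over their backs; the gripper's body (75 mm by 178 mm) begins 61 mm behind the grasp point.
Start: joints at [1.27, 0.423, 1.63, -0, 1.089, -0.019], TCP at [173.771, 600.34, 222.675] pointing down, gripper open.
Joint ranges: [-3, 3], [-0.9, 2.11], [0.09, 2.58], [-1.31, 4.45], [0.11, 2.69], [-2.54, 2.54]. Speed limits (rad/s): [2.39, 2.39, 3.01, 3.14, 3.14, 3.14].

### API

Orientations are given as a rotation vector (axis times angle).
In Python, from workcell import ctrl, cams gives the robot as it stands.
- The arm moves only by the tool move_arm, never from a script. Its argument "steps" is a list of rows, each a list of 3 entries, a list of its own where there are three numbers: the shift along the tool's x, y, z in units of 25 mm (1.0 is 25 mm), then the turn about the tool's z in units of 5 degrees (1.0 is 5 degrees), then the closure, from 0 (fully open) to 1 (shut). A call has 1 to 20 rows; each row shifts and turns the commanded pose from where the row before left it, along the tool's axes as they then stand; what a row does not reach is not made up. A row lasts 1/12 s, in which the tool goes at most 41.7 mm and 7.16 degrees, less where a joint would pass 70% of its speed; a pose out of reach is approached as far as the arm can. A call is refused whole if a number of a shift passes 1 or a number of a turn 1, either way. A call with a gripper value outside its range is refused whole. The fingers move at their own pace and stop on an object; the grip force is fixed at half the most. Time passes only in rows, so rows that do not move let the fingers close. It gives the time, the measured TCP pose, the force, the opening and the grip force at its end, in the units of the state.
- ctrl.get_obs(): the state, without advancing time (a new reading comes with each control period).
- cams.get_image(name): name is "side" or "top"; returns a dict with "image" (480x640x3 uint8, red, green, blue), "camera_matrix" (3x3 intrinsics, pixels), "k1" (the pictures are not rectified: a ray, as slopes to the right and down, at radius r is drawn at 1 + k1 r^2 times it, then the intrinsics apply), "xyz" and "rotation" of the camera in the world. Camera axes: x right, y down, z forward; pixel columns grow to the right and rows downward; lengths in mm; the calibration is good to about 2 mm. A picture is of the moment at which its call begins. There is no depth.
- ctrl.close_job(): hands the job in; it is judged then, once.
Trained networks look in the newest picture that a camera, given by its name, has taken for a name from the list of things; names that differ only in an ending like _2 or _b are one class to them, and where a whole thing is asked for, a point or a joint stands for the part that bears it (a point fixed in the world has none). Each returns a list of dicts, best first, with "p" (0 to 1); they miss things now and then, are a little off and sometimes report something else, mostly with a low value. They report only what shows in the picture. A call takes as long as a camera call.
- cams.boxes_of(camera, thing): "rect" ([centre column, centre row, width, height] in pixels, round what is visible of it).
- cams.cut_out(camera, thing): "pixels" (480x640 bool, what is visible of it) and "rect" ([centre column, centre row, width, height] in pixels, round what is visible of it).
The state is a dict: "t": time; "qpos": joint angles; "qvel": joint speeds; "joint_torque": joint torques, N m; "ee_pos": TCP position; "orientation": TCP orientation; "ft_force": force on the tool from outside, world axes, zero at the start; "moment": the same for the moment, N m; "width": finger opening in mm; "grasp_force": force on a finger pad.
Only numpy, scipy, OpenCV 4.12 (cv2) and the standard library are available. Lean on these libraries where they do the work, as an engineer would, in place of code of your own. Each camera call takes 0.05 s, during which the arm holds its last target. There are 200 camera calls.

## Working session

There is one attempt and no reset: what is moved stays moved. The work goes in short steps, Python scripts to look and compute and a tool call to move; the robot and the scene stay as the last step left them, time stands still between calls to the robot, and variables do not carry over. Pictures are saved under pics/ and viewed, at most 10 in all, crops included, and the job is handed in when it is done.

Besides the shell and the picture viewer there is one more tool, called after "Call:" as name(argument=value, ...) on one line, values as JSON. move_arm: Moves the arm, as the interface text tells. Its arguments: {"type":"object","properties":{"steps":{"type":"array"}},"required":["steps"]}

```bash
mkdir -p pics; ls; cat > h.py <<'E'
import numpy as np, cv2, json
from workcell import ctrl, cams
def shot(n):
    d=cams.get_image(n); d['K']=np.array(d['camera_matrix'],float); d['R']=np.array(d['rotation'],float); d['c']=np.array(d['xyz'],float); return d
def dist(d): return np.array([d['k1'],0,0,0],float)
def ray(d,uv):
    s=cv2.undistortPoints(np.array([[uv]],float),d['K'],dist(d))[0,0]
    return d['R']@np.array([s[0],s[1],1.])
def onz(d,uv,z):
    r=ray(d,uv); return d['c']+r*(z-d['c'][2])/r[2]
def proj(d,P):
    p=d['R'].T@(np.array(P,float)-d['c']); s=p[:2]/p[2]; r2=s@s
    return (d['K'][:2,:2]@(s*(1+d['k1']*r2)))+d['K'][:2,2]
def tri(d1,u1,d2,u2):
    r1,r2=ray(d1,u1),ray(d2,u2); A=np.stack([r1,-r2],1)
    t=np.linalg.lstsq(A,d2['c']-d1['c'],rcond=None)[0]
    a,b=d1['c']+t[0]*r1,d2['c']+t[1]*r2
    return (a+b)/2,np.linalg.norm(a-b)
E
python3 - <<'E'
from h import *
np.set_printoptions(precision=1,suppress=True)
for n in('side','top'):
    d=shot(n); cv2.imwrite(f'pics/{n}0.png',d['image'][:,:,::-1]); print(n,d['c'],d['R'].round(3).tolist(),d['K'].tolist(),d['k1'])
    for t in['cover','press','ram','lever','lever_knob','catch','catch_knob','hammer','file','disc','block','collar','jar','mallet','bed_mark','lever_pivot','cover_mid']:
        try:
            b=cams.boxes_of(n,t); print(t,[(np.round(x['rect'],1).tolist(),round(x['p'],2)) for x in b[:2]])
        except Exception as e: print(t,e)
o=ctrl.get_obs();print(o)
E
```

```text
pics
side [  993.3 -1180.4  1199.6] [-2.212, -0.351, 0.162] [[540.9123551269297, 0.0, 323.42483300621706], [0.0, 540.9123551269297, 235.06562811076955], [0.0, 0.0, 1.0]] 0.01683214197972371
cover [([321.6, 231.2, 19.9, 9.7], 0.66), ([283.1, 255.8, 20.7, 10.9], 0.63)]
press []
ram [([275.9, 276.7, 11.0, 61.0], 0.66)]
lever [([301.0, 267.1, 40.7, 89.5], 0.78), ([337.3, 264.6, 11.2, 9.5], 0.72)]
lever_knob [([303.4, 268.2, 38.8, 91.7], 0.9)]
catch [([281.8, 290.9, 5.3, 49.5], 0.76), ([300.8, 267.6, 35.2, 90.2], 0.16)]
catch_knob [([282.5, 290.6, 11.3, 52.1], 0.84)]
hammer [([383.5, 236.4, 25.6, 55.1], 0.74)]
file [([338.3, 208.2, 72.4, 10.7], 0.8)]
disc [([282.7, 288.1, 8.4, 52.4], 0.67)]
block [([285.6, 254.3, 17.9, 9.7], 0.45)]
collar [([336.8, 264.9, 16.2, 8.5], 0.47)]
jar [([368.9, 299.6, 25.2, 35.6], 0.7)]
mallet [([210.9, 384.2, 76.9, 64.7], 0.9)]
bed_mark [([281.6, 294.7, 75.5, 148.0], 0.7), ([381.0, 236.4, 22.3, 56.7], 0.49)]
lever_pivot [([281.6, 292.4, 76.9, 138.7], 0.81)]
cover_mid [([322.1, 233.0, 16.5, 16.4], 0.5)]
top [ 336.    14.8 1374.3] [-2.172, 2.051, -0.208] [[524.43
[... 814 characters left out ...]
 23.7, 30.1], 0.79), ([398.6, 230.0, 79.1, 40.2], 0.42)]
mallet [([498.1, 324.6, 61.4, 95.2], 0.65)]
bed_mark [([396.0, 255.1, 146.2, 90.2], 0.8)]
lever_pivot [([396.9, 256.0, 147.5, 88.2], 0.96), ([497.9, 326.4, 60.9, 96.2], 0.71)]
cover_mid [([216.1, 279.8, 30.3, 35.0], 0.68), ([395.7, 256.1, 145.8, 89.3], 0.33)]
{'t': 1.8, 'qpos': array([ 1.3,  0.4,  1.6,  0. ,  1.1, -0. ]), 'qvel': array([ 0., -0.,  0.,  0.,  0., -0.]), 'joint_torque': array([ -0. , -54.5, -27.4,   0.1,   0. ,   0. ]), 'ee_pos': array([173.8, 600.3, 222.7]), 'orientation': array([-0.4, -3.1,  0. ]), 'ft_force': array([-0.2,  0.7, -0.8]), 'moment': array([-0. ,  0.1, -0. ]), 'grasp_force': 0.0, 'width': 87.96185188153208}
```

View pics/side0.png

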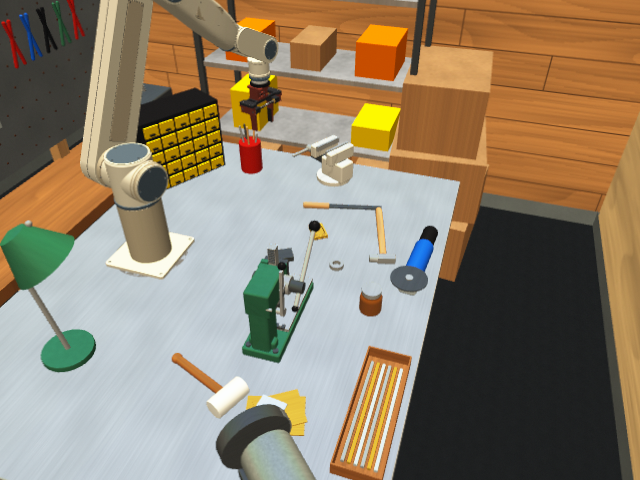

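View pics/top0.png

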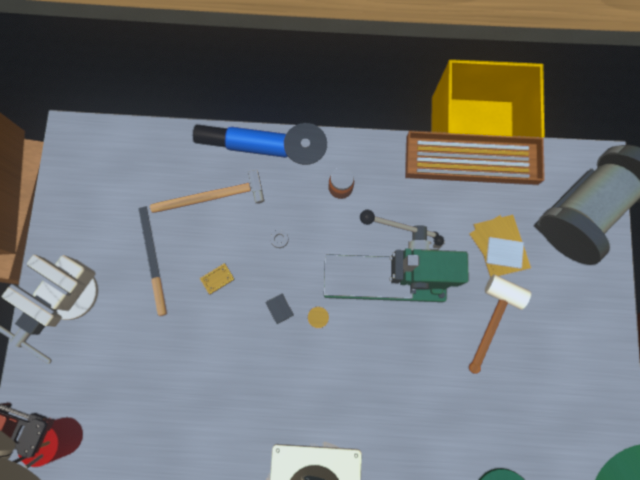

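```bash
sed -i "s/d\['R'\]=np.array(d\['rotation'\],float)/d['R']=cv2.Rodrigues(np.array(d['rotation'],float))[0]/" h.py
python3 - <<'E'
from h import *
np.set_printoptions(precision=1,suppress=True)
D={}
for n in('side','top'): D[n]=shot(n)
for n,t,z in[('top','cover',14),('top','press',44),('top','lever_knob',0),('top','catch_knob',0),('top','ram',0),('top','block',20),('top','disc',6)]:
    for m in cams.cut_out(n,t)[:2]:
        c,_=cv2.findContours(m['pixels'].astype('uint8'),0,2); c=max(c,key=cv2.contourArea)
        r=cv2.minAreaRect(c); print(t,round(m['p'],2),r,[onz(D[n],p,z)[:2] for p in cv2.boxPoints(r)])
im=D['top']['image'][200:330,190:490,::-1]; a=cv2.resize(im,None,fx=2.66,fy=2.66,interpolation=2)
cv2.imwrite('pics/topc.png',a)
im=D['side']['image'][205:365,230:360,::-1]; cv2.imwrite('pics/sidec.png',cv2.resize(im,None,fx=3.7,fy=3.7,interpolation=2))
o=ctrl.get_obs(); print(cv2.Rodrigues(np.array(o['orientation'],float))[0])
E
```

```text
cover 0.67 ((216.7205810546875, 278.3676452636719), (20.236831665039062, 30.355249404907227), 59.03623962402344) [array([504.9, 330.7]), array([549.8, 266.9]), array([505.7, 235.6]), array([461.3, 299.2])]
lever_knob 0.86 ((396.28363037109375, 231.11886596679688), (79.80095672607422, 26.117313385009766), 16.22019386291504) [array([651.6, -70.9]), array([722.3, -87.6]), array([ 672.1, -295.1]), array([ 602.5, -276.6])]
catch_knob 0.42 ((436.7078857421875, 242.0674285888672), (11.023979187011719, 17.807964324951172), 32.00538635253906) [array([ 624. , -266.7]), array([ 666.7, -291.2]), array([ 652.1, -316.3]), array([ 609.5, -291.6])]
ram 0.47 ((410.5, 263.0), (16.0, 15.0), 90.0) [array([ 597.7, -202.6]), array([ 600. , -242.3]), array([ 557.1, -243.1]), array([ 554.8, -203.6])]
ram 0.41 ((318.0, 317.5), (21.0, 20.0), 90.0) [array([445.7,  41.3]), array([448.7, -10.8]), array([394.7, -13.6]), array([391.8,  38. ])]
block 0.92 ((279.10003662109375, 307.70001220703125), (25.491174697875977, 18.335756301879883), 63.43495178222656) [array([454.7, 152. ]), array([478.2, 111.3]), array([421.5,  78. ]), array([398.5, 118.5])]
block 0.6 ((279.0, 238.5), (17.0, 18.0), 90.0) [array([641. , 153.7]), array([643.7, 106.1]), array([597.9, 102.9]), array([595.2, 150.2])]
disc 0.92 ((318.0, 317.0), (20.0, 20.0), 90.0) [array([445.2,  41.2]), array([448.2, -10.7]), array([397. , -13.3]), array([394.1,  38.1])]
[[-1.   0.3  0. ]
 [ 0.3  1.   0. ]
 [-0.   0.  -1. ]]
```

View pics/topc.png

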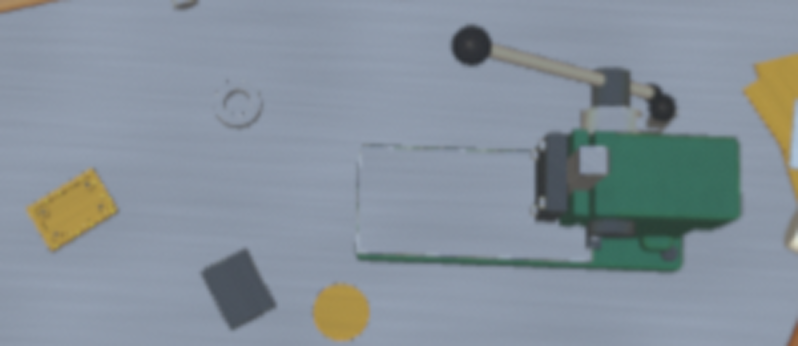

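View pics/sidec.png

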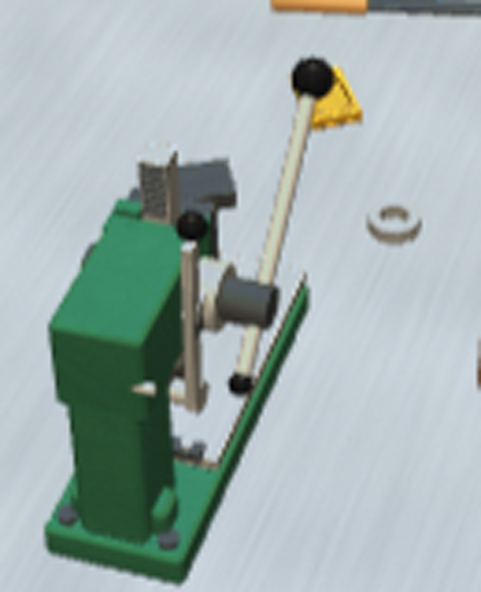

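```bash
cat > m.py <<'E'
from h import *
np.set_printoptions(precision=1,suppress=True)
S,T=shot('side'),shot('top')
t=lambda u,v:(190+(u+.5)/2.66-.5,200+(v+.5)/2.66-.5)
s=lambda u,v:(230+(u+.5)/3.7-.5,205+(v+.5)/3.7-.5)
for n,a,b in[('knob',(471,45),(313,78)),('catch',(661,107),(192,226)),('ram',(593,160),(160,157))]: print(n,tri(T,t(*a),S,s(*b)))
A,B,C,Dd=[onz(T,t(*p),44)[:2] for p in[(361,146),(359,254),(534,150),(588,261)]]
print(A,B,C,Dd,np.linalg.norm(A-B))
print('angles of -x: ',np.arctan2(*(A-C)[::-1]),np.arctan2(*(B-Dd)[::-1]),np.arctan2(*(A-B)[::-1]))
print('ram top',onz(T,t(593,160),300))
for p in[(27,210),(95,168),(118,210),(53,251)]: print(onz(T,t(*p),14)[:2])
E
python3 m.py
```

```text
knob (array([615.8, -74.7, 316.6]), np.float64(3.392138469981337))
catch (array([ 580.2, -228.8,  291.6]), np.float64(3.168079816353134))
ram (array([ 534. , -174.4,  298.4]), np.float64(4.8724531588469935))
[579.    3.8] [474.4   0.1] [ 584.7 -163.5] [ 480.4 -217.7] 104.66016710449975
angles of -x:  1.6048161936625087 1.598391511661469 0.03534423069641907
ram top [ 531.5 -175.3  300. ]
[502.1 326.9]
[547.4 264.4]
[507.1 238.1]
[463.5 297.6]
```

```bash
python3 - <<'E'
import cv2,numpy as np
a=cv2.imread('pics/side0.png')[40:140,215:315]; b=cv2.imread('pics/top0.png')[380:480,0:100]
cv2.imwrite('pics/grip.png',np.hstack([cv2.resize(x,(400,400),interpolation=2) for x in(a,b)]))
from h import *
S=shot('side')
o=ctrl.get_obs();R=cv2.Rodrigues(np.array(o['orientation'],float))[0];p=np.array(o['ee_pos'])
for L in[(0,0,0),(0,0,-80),(37,89,-80),(-37,89,-80),(37,-89,-80),(-37,-89,-80)]:
    q=proj(S,p+R@np.array(L,float)); print(L,((q-[215,40])*4).round())
E
```

```text
(0, 0, 0) [189. 342.]
(0, 0, -80) [184. 266.]
(37, 89, -80) [212. 226.]
(-37, 89, -80) [271. 243.]
(37, -89, -80) [ 93. 290.]
(-37, -89, -80) [154. 310.]
```

View pics/grip.png

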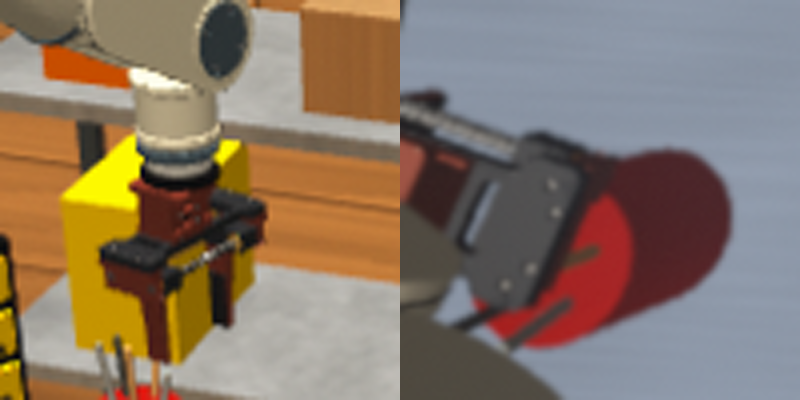

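Call:
move_arm(steps=[[[0,-1,0],0,0],[[0,-1,0],0,0],[[0,-1,0],0,0],[[0,-1,0],0,0],[[0,-1,0],0,0],[[0,-1,0],0,0],[[0,-1,0],0,0],[[0,-1,0],0,0],[[0,-1,0],0,0],[[0,-1,0],0,0],[[0,-1,0],0,0],[[0,-1,0],0,0]])

```text
t: 3.4
ee_pos: [90.0, 311.1, 222.7]
orientation: [0.441, 3.11, 0.001]
ft_force: [-1.0, -0.5, 0.1]
width: 87.6
grasp_force: 0.0
```

```bash
cat > st.py <<'E'
from h import *
np.set_printoptions(precision=3,suppress=True)
o=ctrl.get_obs();R=cv2.Rodrigues(np.array(o['orientation'],float))[0]
print('t',round(o['t'],2),'q',np.array(o['qpos']),'ee',np.array(o['ee_pos']).round(1),'F',np.array(o['ft_force']).round(1),'M',np.array(o['moment']).round(2),'w',round(o['width'],1),'gf',round(o['grasp_force'],1))
print('toolx',R[:,0],'tooly',R[:,1],'toolz',R[:,2])
E
python3 st.py
```

```text
t 3.4 q [ 1.252 -0.051  2.235 -0.     0.957 -0.037] ee [ 90.  311.1 222.7] F [-1.  -0.5  0.1] M [ 0.01 -0.    0.  ] w 87.6 gf 0.0
toolx [-0.961  0.278 -0.   ] tooly [0.278 0.961 0.   ] toolz [ 0.  0. -1.]
```

Call:
move_arm(steps=[[[0,0,1],0,0],[[0,0,1],0,0],[[0,0,1],0,0],[[0,0,1],0,0],[[0,0,1],0,0],[[0,0,1],0,0],[[0,-1,0.4],0,0],[[0,-1,0],0,0],[[0,-1,0],0,0],[[0,0,0],0,0]])

```text
t: 4.23
ee_pos: [67.5, 234.1, 62.2]
orientation: [-0.441, -3.109, 0.012]
ft_force: [0.0, -1.8, -0.4]
width: 87.5
grasp_force: 0.0
```

```bash
python3 st.py
```

```text
t 4.23 q [ 1.241  0.276  2.518 -0.     0.355 -0.048] ee [ 67.5 234.1  62.2] F [ 0.  -1.8 -0.4] M [-0.04  0.05 -0.03] w 87.5 gf 0.0
toolx [-0.961  0.278  0.   ] tooly [ 0.278  0.961 -0.008] toolz [-0.002 -0.007 -1.   ]
```

Call:
move_arm(steps=[[[0,-1,0],0,0],[[0,-1,0],0,0],[[0,0,0],0,0]])

```text
t: 4.48
ee_pos: [58.8, 202.8, 66.5]
orientation: [-0.441, -3.11, 0.012]
ft_force: [0.3, -0.0, 0.1]
width: 87.7
grasp_force: 0.0
```

```bash
python3 st.py
```

```text
t 4.48 q [ 1.233  0.234  2.58  -0.002  0.335 -0.054] ee [ 58.8 202.8  66.5] F [ 0.3 -0.   0.1] M [ 0.05  0.01 -0.01] w 87.7 gf 0.0
toolx [-0.961  0.278 -0.   ] tooly [ 0.278  0.961 -0.007] toolz [-0.002 -0.007 -1.   ]
```

Call:
move_arm(steps=[[[0,0,1],0,0],[[0,0,1],0,0],[[0,0,1],0,0],[[0,0,1],0,0]])

```text
t: 4.82
ee_pos: [58.3, 202.0, 10.1]
orientation: [-0.44, -3.103, 0.062]
ft_force: [-0.5, -0.3, 0.6]
width: 88.1
grasp_force: 0.0
```

```bash
python3 st.py
```

```text
t 4.82 q [ 1.234  0.493  2.58  -0.007  0.109 -0.048] ee [ 58.3 202.   10.1] F [-0.5 -0.3  0.6] M [ 0.07 -0.01 -0.01] w 88.1 gf 0.0
toolx [-0.961  0.278  0.001] tooly [ 0.278  0.96  -0.04 ] toolz [-0.013 -0.038 -0.999]
```

Call:
move_arm(steps=[[[0,0,-1],0,0],[[0,0,-1],0,0],[[0,1,-1],0,0],[[0,1,-1],0,0],[[0,1,-1],0,0],[[0,1,-1],0,0]])

```text
t: 5.32
ee_pos: [88.3, 305.0, 160.6]
orientation: [-0.44, -3.105, 0.048]
ft_force: [-0.2, 0.3, -0.4]
width: 87.9
grasp_force: 0.0
```

```bash
python3 st.py
```

```text
t 5.32 q [ 1.251  0.084  2.293 -0.     0.796 -0.038] ee [ 88.3 305.  160.6] F [-0.2  0.3 -0.4] M [ 0.04 -0.05 -0.02] w 87.9 gf 0.0
toolx [-0.961  0.278  0.001] tooly [ 0.278  0.96  -0.031] toolz [-0.01 -0.03 -1.  ]
```

```bash
cat > to.py <<'E'
import sys
from st import *
# usage: to.py x y z [yaw of tool y deg] : shift in units along current tool axes
t=np.array([float(v) for v in sys.argv[1:4]]); d=R.T@(t-np.array(o['ee_pos']))/25
print('units xyz',d.round(2),'tooly yaw deg',np.degrees(np.arctan2(R[1,1],R[0,1])).round(2),'tilt',np.degrees(np.arccos(-R[2,2])).round(2))
E
python3 - <<'E'
import numpy as np
from scipy.optimize import least_squares as ls
D=np.array([[.423,1.63,1.089,625,222.7],[-.051,2.235,.957,323.9,222.7],[.276,2.518,.355,243.6,62.2],[.234,2.58,.335,211.2,66.5],[.493,2.58,.109,210.2,10.1],[.084,2.293,.796,317.5,160.6]])
def f(p,q):
    a,b,c=q[:,0],q[:,0]+q[:,1],q[:,0]+q[:,1]+q[:,2]
    return p[0]+p[1]*np.sin(a)+p[2]*np.sin(b)+p[3]*np.sin(c)+p[5]*np.cos(b), p[4]+p[1]*np.cos(a)+p[2]*np.cos(b)+p[3]*np.cos(c)-p[5]*np.sin(b)
r=ls(lambda p:np.concatenate([f(p,D)[0]-D[:,3],f(p,D)[1]-D[:,4],1e-3*(p-[0,500,450,250,330,0])]),[0,500,450,250,330,0])
print(r.x.round(1),r.fun.round(1))
for q in[(.36,.09,2.69),(.2,.25,2.69),(0,.45,2.69),(-.3,.75,2.69),(0,.09,2.69),(-.3,.45,2.69),(-.5,.45,2.69),(-.7,.45,2.69),(-.7,1.15,2.69),(-.9,1.35,2.69),(-.9,.85,2.69),(-.9,.35,2.69)]:
    a=f(r.x,np.array([q]));print(q,'tilt',round(np.pi-sum(q),2),np.round(a,0).ravel())
E
```

```text
[4.000e-01 5.630e+02 4.850e+02 3.097e+02 3.127e+02 7.760e+01] [ 0.  -0.1  0.1 -0.  -0.1  0.1  0.   0.   0.1  0.  -0.  -0.1  0.   0.1
  0.   0.1 -0.   0.1]
(0.36, 0.09, 2.69) tilt 0.0 [480. 933.]
(0.2, 0.25, 2.69) tilt 0.0 [393. 958.]
(0, 0.45, 2.69) tilt 0.0 [282. 969.]
(-0.3, 0.75, 2.69) tilt 0.0 [115. 944.]
(0, 0.09, 2.69) tilt 0.36 [ 231. 1062.]
(-0.3, 0.45, 2.69) tilt 0.3 [  75. 1023.]
(-0.5, 0.45, 2.69) tilt 0.5 [ -67. 1023.]
(-0.7, 0.45, 2.69) tilt 0.7 [-207.  996.]
(-0.7, 1.15, 2.69) tilt 0.0 [-81. 837.]
(-0.9, 1.35, 2.69) tilt 0.0 [-159.  756.]
(-0.9, 0.85, 2.69) tilt 0.5 [-238.  879.]
(-0.9, 0.35, 2.69) tilt 1.0 [-367.  950.]
```

Call:
move_arm(steps=[[[0,0,0.5],1,0],[[0,0,0.5],1,0],[[0,0,0.5],1,0],[[0,0,0.5],1,0],[[0,0,0.5],1,0],[[0,0,0.5],1,0],[[0,0,0.5],1,0],[[0,0,0.5],0.6,0]])

```text
t: 5.98
ee_pos: [87.1, 301.1, 58.3]
orientation: [1.434, 2.789, -0.05]
ft_force: [0.0, 0.0, 0.9]
width: 88.0
grasp_force: 0.0
```

```bash
python3 to.py 505.2 282.5 60
```

```text
t 5.98 q [ 1.251  0.35   2.365 -0.     0.459  0.63 ] ee [ 87.1 301.1  58.3] F [0.  0.  0.9] M [-0.03  0.01 -0.02] w 88.0 gf 0.0
toolx [-0.582  0.813 -0.019] tooly [ 0.813  0.582 -0.026] toolz [-0.01  -0.031 -0.999]
units xyz [-10.34  13.16  -0.21] tooly yaw deg 35.58 tilt 1.85
```

Call:
move_arm(steps=[[[-0.3,0.38,0],0,0],[[-0.74,0.94,0],0,0],[[-0.74,0.94,0],0,0],[[-0.74,0.94,0],0,0],[[-0.74,0.94,0],0,0],[[-0.74,0.94,0],0,0],[[-0.74,0.94,0],0,0],[[-0.74,0.94,0],0,0],[[-0.74,0.94,0],0,0],[[-0.74,0.94,0],0,0],[[-0.74,0.94,0],0,0],[[-0.74,0.94,0],0,0],[[-0.74,0.94,0],0,0],[[-0.74,0.94,0],0,0],[[-0.42,0.56,0],0,0],[[0,0,0.4],0,0],[[0,0,0],0,0]])

```text
t: 7.4
ee_pos: [504.7, 282.6, 43.6]
orientation: [1.429, 2.791, -0.056]
ft_force: [-0.8, 0.8, -0.6]
width: 87.9
grasp_force: 0.0
```

```bash
python3 to.py 505.2 282.5 3
```

```text
t 7.4 q [ 0.503  0.621  1.807 -0.037  0.74  -0.094] ee [504.7 282.6  43.6] F [-0.8  0.8 -0.6] M [-0.05  0.06  0.  ] w 87.9 gf 0.0
toolx [-0.585  0.811 -0.022] tooly [ 0.811  0.584 -0.029] toolz [-0.011 -0.034 -0.999]
units xyz [0.02 0.06 1.62] tooly yaw deg 35.76 tilt 2.06
```

Call:
move_arm(steps=[[[0,0,0.8],0,0],[[0,0,0.8],0,0],[[0,0,0],0,0.6],[[0,0,0],0,1],[[0,0,0],0,1],[[0,0,0],0,1],[[0,0,0],0,1],[[0,0,-0.5],0,1],[[0,0,-1],0,1],[[0,0,-1],0,1],[[0,0,-1],0,1],[[0,0,-0.5],1,1],[[0,0,0],1,1],[[0,0,0],1,1],[[0,0,0],1,1],[[0,0,0],1,1],[[0,0,0],1,1],[[0,0,0],1,1],[[0,0,0],0.53,1],[[0,0,0],0,1]])

```text
t: 9.07
ee_pos: [505.5, 285.3, 104.0]
orientation: [2.245, 2.172, -0.05]
ft_force: [0.4, 1.0, -0.4]
width: 0.5
grasp_force: 0.0
```

```bash
python3 to.py 528.5 -52 100
```

```text
t 9.07 q [ 0.507  0.529  1.785 -0.033  0.854  0.562] ee [505.5 285.3 104. ] F [ 0.4  1.  -0.4] M [-0.11  0.07 -0.02] w 0.5 gf 0.0
toolx [ 0.033  0.999 -0.035] tooly [ 0.999 -0.033 -0.01 ] toolz [-0.011 -0.035 -0.999]
units xyz [-13.44   1.37   0.62] tooly yaw deg -1.9 tilt 2.08
```

```bash
cat > cov.py <<'E'
from h import *
np.set_printoptions(precision=1,suppress=True)
import sys
z=float(sys.argv[1]) if len(sys.argv)>1 else 14
T=shot('top')
for m in cams.cut_out('top','cover')[:2]:
    c,_=cv2.findContours(m['pixels'].astype('uint8'),0,2); c=max(c,key=cv2.contourArea)
    r=cv2.minAreaRect(c); P=np.array([onz(T,p,z)[:2] for p in cv2.boxPoints(r)]); e=[P[1]-P[0],P[2]-P[1]]; L=max(e,key=np.linalg.norm)
    print(round(m['p'],2),'px',np.array(r[0]),'mid',P.mean(0),'sides',np.linalg.norm(e,axis=1),'long deg',np.degrees(np.arctan2(L[1],L[0])))
cv2.imwrite('pics/cur_top.png',T['image'][:,:,::-1])
E
python3 cov.py; python3 -c "
import cv2;a=cv2.imread('pics/cur_top.png')[220:320,160:300];cv2.imwrite('pics/c1.png',cv2.resize(a,None,fx=4,fy=4,interpolation=2))"
```

```text
0.84 px [224.2 276.4] mid [511.6 264.2] sides [39.2 52.5] long deg -148.88870290817684
0.72 px [396.7 231.7] mid [ 657.3 -181.6] sides [ 75.3 213.9] long deg -103.32893276854021
```

View pics/c1.png

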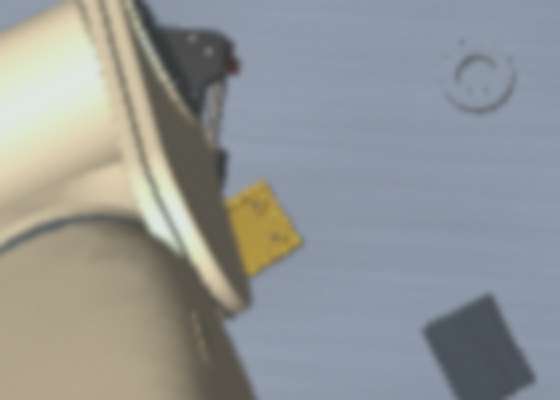

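```bash
python3 - <<'E'
from h import *
T=shot('top')
P=[onz(T,(160+(u+.5)/4-.5,220+(v+.5)/4-.5),14)[:2] for u,v in[(265,180),(302,242),(248,276)]]
print(np.round(P,1)); a=P[0]-P[1]; l=P[2]-P[1]; w=np.arctan2(a[1],a[0]);print(np.degrees(w),np.linalg.norm(a),np.degrees(np.arctan2(l[1],l[0])))
ld=np.array([-np.sin(w),np.cos(w)]); print('mid',(P[0]+P[1])/2+38*ld)
E
python3 to.py 505 282 100
```

```text
[[542.8 262.7]
 [503.4 234.9]
 [479.3 267.9]]
35.23059924797067 48.208410006121035 126.17142244994088
mid [501.16345433 279.86479145]
t 9.22 q [ 0.507  0.529  1.785 -0.033  0.854  0.558] ee [505.5 285.3 103.6] F [ 0.5 -0.5  0.6] M [-0.01  0.    0.04] w 0.3 gf 0.0
toolx [ 0.03   0.999 -0.035] tooly [ 1.   -0.03 -0.01] toolz [-0.011 -0.035 -0.999]
units xyz [-0.13 -0.02  0.15] tooly yaw deg -1.72 tilt 2.09
```

Call:
move_arm(steps=[[[0,0,0],-0.93,0],[[0,0,0],-0.93,0],[[0,0,0],-0.93,0],[[0,0,0],-0.93,0],[[0,0,0],-0.93,0],[[0,0,0.4],-0.93,0],[[0,0,0.8],-0.93,0],[[0,-0.15,0.9],-0.93,0],[[0,0,0.9],0,0],[[0,0,0.6],0,0],[[0,0,0.42],0,0],[[0,0,0],0,0],[[0,0,0],0,1],[[0,0,0],0,1],[[0,0,0],0,1],[[0,0,0],0,1],[[0,0,0],0,1],[[0,0,0],0,1],[[0,0,0],0,1],[[0,0,0],0,1]])

```text
t: 10.88
ee_pos: [501.6, 280.1, 2.9]
orientation: [1.438, 2.786, -0.056]
ft_force: [0.7, 0.8, 1.8]
width: 49.8
grasp_force: 29.9
```

```bash
python3 to.py 501 280 3
```

```text
t 10.88 q [ 0.502  0.686  1.819 -0.041  0.663 -0.083] ee [501.6 280.1   2.9] F [0.7 0.8 1.8] M [ 0.1  -0.19  0.03] w 49.8 gf 29.9
toolx [-0.579  0.815 -0.022] tooly [ 0.815  0.579 -0.029] toolz [-0.011 -0.034 -0.999]
units xyz [ 0.01 -0.02 -0.01] tooly yaw deg 35.39 tilt 2.06
```

Call:
move_arm(steps=[[[0,0,-0.5],0,1],[[0,0,-1],0,1],[[0,0,-1],0,1],[[0,0,-1],1,1],[[0,0,-0.5],1,1],[[0,0,0],1,1],[[0,0,0],1,1],[[0,0,0],1,1],[[0,0,0],1,1],[[0,0,0],0.7,1],[[0,0,0],0,1]])

```text
t: 11.8
ee_pos: [501.7, 283.0, 103.0]
orientation: [2.175, 2.244, -0.053]
ft_force: [-0.3, 0.6, -2.4]
width: 49.8
grasp_force: 29.9
```

```bash
python3 to.py 528.5 -57 103
```

```text
t 11.8 q [ 0.506  0.526  1.795 -0.033  0.849  0.498] ee [501.7 283.  103. ] F [-0.3  0.6 -2.4] M [-0.06  0.1  -0.01] w 49.8 gf 29.9
toolx [-0.031  0.999 -0.035] tooly [ 0.999  0.031 -0.013] toolz [-0.012 -0.035 -0.999]
units xyz [-13.62   0.65   0.47] tooly yaw deg 1.77 tilt 2.14
```

Call:
move_arm(steps=[[[-0.5,0.05,0.03],0,1],[[-1,0.05,0.03],0,1],[[-1,0.05,0.03],0,1],[[-1,0.05,0.03],0,1],[[-1,0.05,0.03],0,1],[[-1,0.05,0.03],0,1],[[-1,0.05,0.03],0,1],[[-1,0.05,0.03],0,1],[[-1,0.05,0.03],0,1],[[-1,0.05,0.03],0,1],[[-1,0.05,0.03],0,1],[[-1,0.05,0.03],0,1],[[-1,0.05,0.03],0,1],[[-0.8,0,0.03],0,1],[[-0.32,0,0.8],0,1],[[0,0,0.8],0,1],[[0,0,0.3],0,1],[[0,0,0],0,1]])

```text
t: 13.3
ee_pos: [527.2, -58.8, 54.6]
orientation: [2.174, 2.249, -0.056]
ft_force: [-0.5, 0.3, -2.7]
width: 49.7
grasp_force: 29.9
```

```bash
python3 to.py 528.5 -57 48
```

```text
t 13.3 q [-0.112  0.55   1.923 -0.057  0.681 -0.102] ee [527.2 -58.8  54.6] F [-0.5  0.3 -2.7] M [-0.07  0.06  0.  ] w 49.7 gf 29.9
toolx [-0.034  0.999 -0.034] tooly [ 0.999  0.034 -0.017] toolz [-0.016 -0.034 -0.999]
units xyz [0.08 0.06 0.26] tooly yaw deg 1.92 tilt 2.17
```

Call:
move_arm(steps=[[[0,0.06,0.15],0,1],[[0,0,0.13],0,1],[[0,0,0],0,0.3],[[0,0,0],0,0.3],[[0,0,0],0,0.3],[[0,0,-0.3],0,0.2],[[0,0,-1],0,0],[[0,0,-1],0,0],[[1,0,-1],-1,0],[[1,0,-1],-1,0],[[1,0,-1],-1,0],[[1,0,-1],-1,0],[[1,0,-1],-1,0],[[0,0,-1],-1,0],[[0,0,-0.5],-1,0],[[0,0,0],-1,0],[[0,0,0],-1,0],[[0,0,0],-1,0],[[0,0,0],-1,0],[[0,0,0],-1,0]])

```text
t: 14.97
ee_pos: [507.4, 70.7, 266.1]
orientation: [-0.755, -3.047, 0.057]
ft_force: [-0.1, 0.4, -0.6]
width: 87.7
grasp_force: 0.0
```

Call:
move_arm(steps=[[[0,0,0],-1,0],[[0,0,0],-1,0],[[0,0,0],-1,0],[[0,0,0],-1,0],[[0,0,0],-1,0],[[0,0,0],-1,0],[[0,0,0],-1,0],[[0,0,0],-1,0],[[0,0,0],-1,0],[[0,0,0],-1,0],[[0,0,0],-1,0],[[0,0,0],-1,0],[[0,0,0],-1,0],[[0,0,0],-1,0],[[0,0,0],-1,0],[[0,0,0],-1,0],[[0,0,0],-1,0],[[0,0,0],-1,0],[[0,0,0],-1,0],[[0,0,0],-1,0]])

```text
t: 16.63
ee_pos: [502.5, 95.2, 263.8]
orientation: [1.767, -2.543, 0.096]
ft_force: [0.7, -0.3, -0.1]
width: 87.7
grasp_force: 0.0
```

```bash
python3 to.py 528.5 -57 48; python3 cov.py 58
```

```text
t 16.63 q [ 0.209  0.215  1.829 -0.082  1.115 -2.54 ] ee [502.5  95.2 263.8] F [ 0.7 -0.3 -0.1] M [0.12 0.06 0.01] w 87.7 gf 0.0
toolx [-0.349 -0.934  0.071] tooly [-0.937  0.348 -0.026] toolz [-0.    -0.075 -0.997]
units xyz [ 4.71 -2.87  9.07] tooly yaw deg 159.62 tilt 4.32
0.67 px [348. 274.] mid [529.9 -55.8] sides [76.2 51. ] long deg -86.7012807996288
```

Call:
move_arm(steps=[[[0.3,-0.1,0],-1,0],[[0.3,-0.1,0],-1,0],[[0.3,-0.1,0],-1,0],[[0.3,-0.1,0],-1,0],[[0.3,-0.1,0],-1,0],[[0.3,-0.1,0],-1,0],[[0.3,-0.1,0],-1,0],[[0.3,-0.1,0],-1,0],[[0.3,-0.1,0],-1,0],[[0.3,-0.1,0],-1,0],[[0.3,-0.1,0],-1,0],[[0.3,-0.1,0],-1,0]])

```text
t: 17.73
ee_pos: [419.0, 185.4, 195.6]
orientation: [2.402, -1.617, 0.562]
ft_force: [0.4, 0.0, 0.1]
width: 88.1
grasp_force: 0.0
```

```bash
python3 to.py 528.5 -57 48
```

```text
t 17.73 q [ 0.671  0.27   2.02  -0.513  0.989 -2.541] ee [419.  185.4 195.6] F [0.4 0.  0.1] M [0.23 0.2  0.03] w 88.1 gf 0.0
toolx [ 0.332 -0.848  0.413] tooly [-0.921 -0.386 -0.051] toolz [ 0.203 -0.363 -0.909]
units xyz [7.24 0.01 9.78] tooly yaw deg -157.26 tilt 24.56
```

Call:
move_arm(steps=[[[0.88,0.28,-0.15],0,0],[[0.88,0.28,-0.15],0,0],[[0.88,0.28,-0.15],0,0],[[0.88,0.28,-0.15],0,0],[[0.88,0.28,-0.15],0,0],[[0.88,0.28,-0.15],0,0],[[0.88,0.28,-0.15],0,0],[[0.88,0.28,-0.15],0,0]])

```text
t: 18.4
ee_pos: [379.7, 63.5, 251.3]
orientation: [2.316, -1.681, 0.714]
ft_force: [0.8, -0.3, -0.4]
width: 87.8
grasp_force: 0.0
```

```bash
python3 to.py 430 -100 380
```

```text
t 18.4 q [ 0.546  0.029  2.194 -0.633  1.009 -2.541] ee [379.7  63.5 251.3] F [ 0.8 -0.3 -0.4] M [0.29 0.23 0.02] w 87.8 gf 0.0
toolx [ 0.24  -0.841  0.485] tooly [-0.933 -0.338 -0.124] toolz [ 0.268 -0.423 -0.866]
units xyz [ 8.48 -0.3  -1.15] tooly yaw deg -160.09 tilt 30.03
```

```bash
cat > plan.py <<'E'
import sys
from st import *
from scipy.spatial.transform import Rotation as Ro
# plan.py n turn_units x y z : n equal rows, world-straight line while turning
n=int(sys.argv[1]);tu=float(sys.argv[2]);t=np.array([float(v) for v in sys.argv[3:6]])
d=(t-np.array(o['ee_pos']))/n/25; Rk=Ro.from_matrix(R)
rows=[]
for k in range(n):
    s=Rk.inv().apply(d); rows.append([[round(float(v),2) for v in s],round(tu/n,2),0])
    Rk=Rk*Ro.from_rotvec([0,0,np.radians(5*tu/n)])
print(rows); print(Rk.as_matrix())
E
python3 plan.py 20 20 413 -350 460
```

```text
t 18.4 q [ 0.546  0.029  2.194 -0.633  1.009 -2.541] ee [379.7  63.5 251.3] F [ 0.8 -0.3 -0.4] M [0.29 0.23 0.02] w 87.8 gf 0.0
toolx [ 0.24  -0.841  0.485] tooly [-0.933 -0.338 -0.124] toolz [ 0.268 -0.423 -0.866]
[[[0.91, 0.17, 0.01], 1.0, 0], [[0.92, 0.09, 0.01], 1.0, 0], [[0.93, 0.0, 0.01], 1.0, 0], [[0.93, -0.08, 0.01], 1.0, 0], [[0.92, -0.16, 0.01], 1.0, 0], [[0.9, -0.24, 0.01], 1.0, 0], [[0.87, -0.31, 0.01], 1.0, 0], [[0.84, -0.39, 0.01], 1.0, 0], [[0.81, -0.46, 0.01], 1.0, 0], [[0.76, -0.53, 0.01], 1.0, 0], [[0.71, -0.59, 0.01], 1.0, 0], [[0.66, -0.65, 0.01], 1.0, 0], [[0.6, -0.71, 0.01], 1.0, 0], [[0.54, -0.76, 0.01], 1.0, 0], [[0.47, -0.8, 0.01], 1.0, 0], [[0.4, -0.84, 0.01], 1.0, 0], [[0.32, -0.87, 0.01], 1.0, 0], [[0.24, -0.9, 0.01], 1.0, 0], [[0.17, -0.91, 0.01], 1.0, 0], [[0.09, -0.92, 0.01], 1.0, 0]]
[[-0.961 -0.075  0.268]
 [-0.187  0.887 -0.423]
 [-0.206 -0.456 -0.866]]
```

Call:
move_arm(steps=[[[0.91,0.17,0.01],1,0],[[0.92,0.09,0.01],1,0],[[0.93,0,0.01],1,0],[[0.93,-0.08,0.01],1,0],[[0.92,-0.16,0.01],1,0],[[0.9,-0.24,0.01],1,0],[[0.87,-0.31,0.01],1,0],[[0.84,-0.39,0.01],1,0],[[0.81,-0.46,0.01],1,0],[[0.76,-0.53,0.01],1,0],[[0.71,-0.59,0.01],1,0],[[0.66,-0.65,0.01],1,0],[[0.6,-0.71,0.01],1,0],[[0.54,-0.76,0.01],1,0],[[0.47,-0.8,0.01],1,0],[[0.4,-0.84,0.01],1,0],[[0.32,-0.87,0.01],1,0],[[0.24,-0.9,0.01],1,0],[[0.17,-0.91,0.01],1,0],[[0.09,-0.92,0.01],1,0]])

```text
t: 20.07
ee_pos: [413.8, -350.7, 458.6]
orientation: [-0.193, 2.811, -0.665]
ft_force: [0.1, 0.3, -0.2]
width: 88.1
grasp_force: 0.0
```

```bash
python3 to.py 430 -100 380
```

```text
t 20.07 q [-0.616 -0.129  1.839 -0.236  0.954 -2.234] ee [ 413.8 -350.7  458.6] F [ 0.1  0.3 -0.2] M [0.25 0.1  0.03] w 88.1 gf 0.0
toolx [-0.961 -0.184 -0.207] tooly [-0.071  0.887 -0.456] toolz [ 0.268 -0.423 -0.866]
units xyz [-1.81 10.28 -1.35] tooly yaw deg 94.59 tilt 30.04
```

Call:
move_arm(steps=[[[0,0,0],-1,0],[[0,0,0],-1,0],[[0,0,0],-1,0],[[0,0,0],-1,0],[[0.27,-0.15,0],-1,0],[[0.27,-0.15,0],-1,0],[[0.27,-0.15,0],-1,0],[[0.27,-0.15,0],-1,0],[[0.27,-0.15,0],-1,0],[[0.27,-0.15,0],-1,0],[[0.27,-0.15,0],-1,0],[[0.27,-0.15,0],-1,0],[[0.27,-0.15,0],-1,0],[[0.27,-0.15,0],-1,0]])

```text
t: 21.23
ee_pos: [454.7, -274.9, 401.3]
orientation: [1.493, -2.317, 1.028]
ft_force: [0.4, -0.6, -0.0]
width: 87.5
grasp_force: 0.0
```

```bash
python3 to.py 430 -100 380
```

```text
t 21.23 q [-0.218 -0.043  1.978 -0.799  0.963 -2.541] ee [ 454.7 -274.9  401.3] F [ 0.4 -0.6 -0. ] M [ 0.32  0.14 -0.01] w 87.5 gf 0.0
toolx [-0.47  -0.722  0.507] tooly [-0.861  0.248 -0.444] toolz [ 0.195 -0.646 -0.738]
units xyz [-5.02  2.96 -4.08] tooly yaw deg 163.92 tilt 42.42
```

```bash
python3 plan.py 14 14 290 -540 430
```

```text
t 21.23 q [-0.218 -0.043  1.978 -0.799  0.963 -2.541] ee [ 454.7 -274.9  401.3] F [ 0.4 -0.6 -0. ] M [ 0.32  0.14 -0.01] w 87.5 gf 0.0
toolx [-0.47  -0.722  0.507] tooly [-0.861  0.248 -0.444] toolz [ 0.195 -0.646 -0.738]
[[[0.81, 0.18, 0.34], 1.0, 0], [[0.82, 0.11, 0.34], 1.0, 0], [[0.83, 0.04, 0.34], 1.0, 0], [[0.83, -0.04, 0.34], 1.0, 0], [[0.82, -0.11, 0.34], 1.0, 0], [[0.81, -0.18, 0.34], 1.0, 0], [[0.79, -0.25, 0.34], 1.0, 0], [[0.77, -0.32, 0.34], 1.0, 0], [[0.74, -0.38, 0.34], 1.0, 0], [[0.7, -0.44, 0.34], 1.0, 0], [[0.66, -0.5, 0.34], 1.0, 0], [[0.61, -0.56, 0.34], 1.0, 0], [[0.56, -0.61, 0.34], 1.0, 0], [[0.51, -0.66, 0.34], 1.0, 0]]
[[-0.97   0.147  0.195]
 [-0.014  0.763 -0.646]
 [-0.244 -0.629 -0.738]]
```

Call:
move_arm(steps=[[[0.81,0.18,0.34],1,0],[[0.82,0.11,0.34],1,0],[[0.83,0.04,0.34],1,0],[[0.83,-0.04,0.34],1,0],[[0.82,-0.11,0.34],1,0],[[0.81,-0.18,0.34],1,0],[[0.79,-0.25,0.34],1,0],[[0.77,-0.32,0.34],1,0],[[0.74,-0.38,0.34],1,0],[[0.7,-0.44,0.34],1,0],[[0.66,-0.5,0.34],1,0],[[0.61,-0.56,0.34],1,0],[[0.56,-0.61,0.34],1,0],[[0.51,-0.66,0.34],1,0],[[0,0,0],0,0]])

```text
t: 22.48
ee_pos: [287.7, -543.0, 429.2]
orientation: [0.118, 2.725, -1.0]
ft_force: [-0.6, 0.7, -0.2]
width: 87.5
grasp_force: 0.0
```

```bash
python3 to.py 430 -100 380
```

```text
t 22.48 q [-1.013 -0.051  1.921 -0.335  0.576 -2.281] ee [ 287.7 -543.   429.2] F [-0.6  0.7 -0.2] M [0.27 0.05 0.06] w 87.5 gf 0.0
toolx [-0.969 -0.006 -0.248] tooly [ 0.156  0.763 -0.627] toolz [ 0.193 -0.646 -0.738]
units xyz [-5.13 15.64 -8.9 ] tooly yaw deg 78.46 tilt 42.4
```

Call:
move_arm(steps=[[[0,0,0],-1,0],[[0,0,0],-1,0],[[0,0,0],-1,0],[[0.3,-0.1,0],-1,0],[[0.3,-0.1,0],-1,0],[[0.3,-0.1,0],-1,0],[[0.3,-0.1,0],-1,0],[[0.3,-0.1,0],-1,0],[[0.3,-0.1,0],-1,0],[[0.3,-0.1,0],-1,0],[[0.3,-0.1,0],-1,0],[[0,0,0],0,0]])

```text
t: 23.48
ee_pos: [299.6, -532.8, 392.1]
orientation: [1.019, -2.475, 1.193]
ft_force: [0.6, 0.0, -0.2]
width: 87.7
grasp_force: 0.0
```

```bash
python3 to.py 430 -100 380
```

```text
t 23.48 q [-0.871 -0.     2.025 -0.929  0.531 -2.541] ee [ 299.6 -532.8  392.1] F [ 0.6  0.  -0.2] M [ 0.4   0.07 -0.04] w 87.7 gf 0.0
toolx [-0.739 -0.496  0.457] tooly [-0.666  0.433 -0.607] toolz [ 0.103 -0.753 -0.65 ]
units xyz [-12.66   4.32 -12.18] tooly yaw deg 146.97 tilt 49.43
```

Call:
move_arm(steps=[[[0.3,-0.1,-0.1],-1,0],[[0.3,-0.1,-0.1],-1,0],[[0.3,-0.1,-0.1],-1,0],[[0.3,-0.1,-0.1],-1,0],[[0,0,0],0,0]])

```text
t: 23.9
ee_pos: [299.6, -532.7, 377.8]
orientation: [1.3, -2.14, 1.158]
ft_force: [0.2, 0.4, -0.8]
width: 87.5
grasp_force: 0.0
```

```bash
python3 plan.py 20 0 500 -100 440
```

```text
t 23.9 q [-0.839  0.028  2.081 -1.23   0.521 -2.541] ee [ 299.6 -532.7  377.8] F [ 0.2  0.4 -0.8] M [0.43 0.07 0.  ] w 87.5 gf 0.0
toolx [-0.499 -0.548  0.671] tooly [-0.861  0.232 -0.452] toolz [ 0.092 -0.804 -0.588]
[[[-0.59, -0.2, -0.73], 0.0, 0], [[-0.59, -0.2, -0.73], 0.0, 0], [[-0.59, -0.2, -0.73], 0.0, 0], [[-0.59, -0.2, -0.73], 0.0, 0], [[-0.59, -0.2, -0.73], 0.0, 0], [[-0.59, -0.2, -0.73], 0.0, 0], [[-0.59, -0.2, -0.73], 0.0, 0], [[-0.59, -0.2, -0.73], 0.0, 0], [[-0.59, -0.2, -0.73], 0.0, 0], [[-0.59, -0.2, -0.73], 0.0, 0], [[-0.59, -0.2, -0.73], 0.0, 0], [[-0.59, -0.2, -0.73], 0.0, 0], [[-0.59, -0.2, -0.73], 0.0, 0], [[-0.59, -0.2, -0.73], 0.0, 0], [[-0.59, -0.2, -0.73], 0.0, 0], [[-0.59, -0.2, -0.73], 0.0, 0], [[-0.59, -0.2, -0.73], 0.0, 0], [[-0.59, -0.2, -0.73], 0.0, 0], [[-0.59, -0.2, -0.73], 0.0, 0], [[-0.59, -0.2, -0.73], 0.0, 0]]
[[-0.499 -0.861  0.092]
 [-0.548  0.232 -0.804]
 [ 0.671 -0.452 -0.588]]
```

Call:
move_arm(steps=[[[-0.59,-0.2,-0.73],0,0],[[-0.59,-0.2,-0.73],0,0],[[-0.59,-0.2,-0.73],0,0],[[-0.59,-0.2,-0.73],0,0],[[-0.59,-0.2,-0.73],0,0],[[-0.59,-0.2,-0.73],0,0],[[-0.59,-0.2,-0.73],0,0],[[-0.59,-0.2,-0.73],0,0],[[-0.59,-0.2,-0.73],0,0],[[-0.59,-0.2,-0.73],0,0],[[-0.59,-0.2,-0.73],0,0],[[-0.59,-0.2,-0.73],0,0],[[-0.59,-0.2,-0.73],0,0],[[-0.59,-0.2,-0.73],0,0],[[-0.59,-0.2,-0.73],0,0],[[-0.59,-0.2,-0.73],0,0],[[-0.59,-0.2,-0.73],0,0],[[-0.59,-0.2,-0.73],0,0],[[-0.59,-0.2,-0.73],0,0],[[-0.59,-0.2,-0.73],0,0]])

```text
t: 25.57
ee_pos: [500.1, -100.0, 440.9]
orientation: [1.298, -2.146, 1.157]
ft_force: [0.2, -0.3, 0.0]
width: 87.8
grasp_force: 0.0
```

```bash
python3 to.py 530 50 250; python3 - <<'E'
from h import *
o=ctrl.get_obs();R=cv2.Rodrigues(np.array(o['orientation'],float))[0]
print('turn for horizontal tooly (deg):',np.degrees(np.arctan2(R[2,1],R[2,0])))
E
python3 plan.py 12 -7 531 40 150|tail -5
```

```text
t 25.57 q [ 0.281  0.125  1.816 -0.926  1.482 -2.15 ] ee [ 500.1 -100.   440.9] F [ 0.2 -0.3  0. ] M [0.39 0.14 0.03] w 87.8 gf 0.0
toolx [-0.503 -0.549  0.668] tooly [-0.859  0.236 -0.454] toolz [ 0.092 -0.802 -0.59 ]
units xyz [-8.99  3.85 -0.19] tooly yaw deg 164.66 tilt 53.81
turn for horizontal tooly (deg): -34.20098355292315
toolx [-0.503 -0.549  0.668] tooly [-0.859  0.236 -0.454] toolz [ 0.092 -0.802 -0.59 ]
[[[-0.96, 0.46, 0.21], -0.58, 0], [[-0.98, 0.41, 0.21], -0.58, 0], [[-1.0, 0.36, 0.21], -0.58, 0], [[-1.01, 0.31, 0.21], -0.58, 0], [[-1.03, 0.26, 0.21], -0.58, 0], [[-1.04, 0.21, 0.21], -0.58, 0], [[-1.05, 0.15, 0.21], -0.58, 0], [[-1.06, 0.1, 0.21], -0.58, 0], [[-1.06, 0.05, 0.21], -0.58, 0], [[-1.06, -0.01, 0.21], -0.58, 0], [[-1.06, -0.06, 0.21], -0.58, 0], [[-1.05, -0.12, 0.21], -0.58, 0]]
[[ 0.081 -0.992  0.092]
 [-0.585 -0.122 -0.802]
 [ 0.807  0.011 -0.59 ]]
```

```bash
python3 plan.py 30 29.2 521 12 107|tail -5
```

```text
toolx [-0.503 -0.549  0.668] tooly [-0.859  0.236 -0.454] toolz [ 0.092 -0.802 -0.59 ]
[[[-0.39, 0.21, 0.15], 0.97, 0], [[-0.37, 0.25, 0.15], 0.97, 0], [[-0.35, 0.28, 0.15], 0.97, 0], [[-0.33, 0.31, 0.15], 0.97, 0], [[-0.3, 0.33, 0.15], 0.97, 0], [[-0.27, 0.36, 0.15], 0.97, 0], [[-0.24, 0.38, 0.15], 0.97, 0], [[-0.21, 0.4, 0.15], 0.97, 0], [[-0.17, 0.41, 0.15], 0.97, 0], [[-0.14, 0.43, 0.15], 0.97, 0], [[-0.1, 0.44, 0.15], 0.97, 0], [[-0.06, 0.44, 0.15], 0.97, 0], [[-0.02, 0.45, 0.15], 0.97, 0], [[0.01, 0.45, 0.15], 0.97, 0], [[0.05, 0.44, 0.15], 0.97, 0], [[0.09, 0.44, 0.15], 0.97, 0], [[0.13, 0.43, 0.15], 0.97, 0], [[0.16, 0.42, 0.15], 0.97, 0], [[0.2, 0.4, 0.15], 0.97, 0], [[0.23, 0.38, 0.15], 0.97, 0], [[0.26, 0.36, 0.15], 0.97, 0], [[0.29, 0.34, 0.15], 0.97, 0], [[0.32, 0.31, 0.15], 0.97, 0], [[0.34, 0.29, 0.15], 0.97, 0], [[0.37, 0.25, 0.15], 0.97, 0], [[0.39, 0.22, 0.15], 0.97, 0], [[0.41, 0.19, 0.15], 0.97, 0], [[0.42, 0.15, 0.15], 0.97, 0], [[0.43, 0.12, 0.15], 0.97, 0], [[0.44, 0.08, 0.15], 0.97, 0]]
[[-0.064  0.994  0.092]
 [ 0.587  0.112 -0.802]
 [-0.807  0.003 -0.59 ]]
```

Call:
move_arm(steps=[[[-0.39,0.21,0.15],0.97,0],[[-0.37,0.25,0.15],0.97,0],[[-0.35,0.28,0.15],0.97,0],[[-0.33,0.31,0.15],0.97,0],[[-0.3,0.33,0.15],0.97,0],[[-0.27,0.36,0.15],0.97,0],[[-0.24,0.38,0.15],0.97,0],[[-0.21,0.4,0.15],0.97,0],[[-0.17,0.41,0.15],0.97,0],[[-0.14,0.43,0.15],0.97,0],[[-0.1,0.44,0.15],0.97,0],[[-0.06,0.44,0.15],0.97,0],[[-0.02,0.45,0.15],0.97,0],[[0.01,0.45,0.15],0.97,0],[[0.05,0.44,0.15],0.97,0],[[0.09,0.44,0.15],0.97,0],[[0.13,0.43,0.15],0.97,0],[[0.16,0.42,0.15],0.97,0],[[0.2,0.4,0.15],0.97,0],[[0.23,0.38,0.15],0.97,0]])

```text
t: 27.23
ee_pos: [512.7, -28.8, 215.6]
orientation: [0.756, 2.398, -1.168]
ft_force: [0.1, 0.3, 0.4]
width: 88.0
grasp_force: 0.0
```

Call:
move_arm(steps=[[[0.26,0.36,0.15],0.97,0],[[0.29,0.34,0.15],0.97,0],[[0.32,0.31,0.15],0.97,0],[[0.34,0.29,0.15],0.97,0],[[0.37,0.25,0.15],0.97,0],[[0.39,0.22,0.15],0.97,0],[[0.41,0.19,0.15],0.97,0],[[0.42,0.15,0.15],0.97,0],[[0.43,0.12,0.15],0.97,0],[[0.44,0.08,0.15],0.97,0],[[0,0,0],0,0]])

```text
t: 28.15
ee_pos: [518.4, 7.1, 102.5]
orientation: [1.544, 1.735, -0.79]
ft_force: [0.1, -0.1, 0.7]
width: 87.9
grasp_force: 0.0
```

```bash
python3 to.py 528.5 -58 55; python3 cov.py 58
```

```text
t 28.15 q [ 0.459  0.71   1.884 -0.952  1.203  1.014] ee [518.4   7.1 102.5] F [ 0.1 -0.1  0.7] M [0.28 0.08 0.01] w 87.9 gf 0.0
toolx [-0.07   0.585 -0.808] tooly [ 0.993  0.114 -0.004] toolz [ 0.09  -0.803 -0.589]
units xyz [-0.01  0.11  3.25] tooly yaw deg 6.55 tilt 53.93
0.92 px [348.5 274. ] mid [530.  -57.1] sides [73.6 51. ] long deg -86.70111398713794
```

Call:
move_arm(steps=[[[0,0.05,0.6],0,0],[[0,0.05,0.8],0,0],[[0,0,0.8],0,0],[[0,0,0.7],0,0],[[0,0,0.35],0,0],[[0,0,0],0,1],[[0,0,0],0,1],[[0,0,0],0,1],[[0,0,0],0,1],[[0,0,0],0,1],[[0,0,0],0,1],[[0,0,0],0,1],[[0,0,0],0,1]])

```text
t: 29.33
ee_pos: [529.5, -58.0, 56.5]
orientation: [1.537, 1.738, -0.789]
ft_force: [0.4, 3.9, 3.3]
width: 49.6
grasp_force: 29.7
```

```bash
python3 plan.py 4 0 528 -50 140|tail -5
```

```text
toolx [-0.074  0.583 -0.809] tooly [ 0.993  0.12  -0.004] toolz [ 0.094 -0.804 -0.587]
[[[-0.63, -0.01, -0.56], 0.0, 0], [[-0.63, -0.01, -0.56], 0.0, 0], [[-0.63, -0.01, -0.56], 0.0, 0], [[-0.63, -0.01, -0.56], 0.0, 0]]
[[-0.074  0.993  0.094]
 [ 0.583  0.12  -0.804]
 [-0.809 -0.004 -0.587]]
```

Call:
move_arm(steps=[[[-0.65,-0.01,-0.56],0,1],[[-0.65,-0.01,-0.56],0,1],[[-0.65,-0.01,-0.56],0,1],[[-0.65,-0.01,-0.56],0,1],[[0,0,0],-1,1],[[0,0,0],-1,1],[[0,0,0],-1,1],[[0,0,0],-1,1],[[0,0,0],-1,1],[[0,0,0],-1,1],[[0,0,0],-1,1],[[0,0,0],-1,1],[[0,0,0],-1,1],[[0,0,0],-1,1],[[0,0,0],-1,1],[[0,0,0],-1,1],[[0,0,0],-1,1],[[0,0,0],-1,1],[[0,0,0],-1,1],[[0,0,0],-1,1]])

```text
t: 31.0
ee_pos: [526.8, -51.6, 141.1]
orientation: [0.065, 2.692, -1.359]
ft_force: [0.4, 0.5, -2.0]
width: 49.5
grasp_force: 29.6
```

Call:
move_arm(steps=[[[0,0,0],-1,1],[[0,0,0],-1,1],[[0,0,0],-1,1],[[0,0,0],-1,1],[[0,0,0],-1,1],[[0,0,0],-1,1],[[0,0,0],-1,1],[[0,0,0],-1,1],[[0,0,0],-1,1],[[0,0,0],-1,1],[[0,0,0],-1,1],[[0,0,0],-1,1],[[0,0,0],-1,1],[[0,0,0],-1,1],[[0,0,0],-1,1],[[0,0,0],-1,1],[[0,0,0],-1,1],[[0,0,0],-1,1],[[0,0,0],-1,1],[[0,0,0],-0.5,1]])

```text
t: 32.67
ee_pos: [526.8, -51.6, 141.1]
orientation: [1.743, -1.604, 0.913]
ft_force: [0.3, 0.3, -2.8]
width: 49.7
grasp_force: 29.6
```

```bash
python3 to.py 528 -62 84; python3 -c "
from h import *
for n,(a,b,c,d) in(('side',(200,300,230,360)),('top',(220,320,290,440))):
    T=shot(n);cv2.imwrite('pics/q_%s.png'%n,cv2.resize(T['image'][a:b,c:d,::-1],(400,300),interpolation=2))
a=np.hstack([cv2.imread('pics/q_side.png'),cv2.imread('pics/q_top.png')]);cv2.imwrite('pics/q.png',a)"
```

```text
t 32.67 q [ 0.355  0.626  1.924 -1.015  1.181 -2.166] ee [526.8 -51.6 141.1] F [ 0.3  0.3 -2.8] M [0.82 0.24 0.04] w 49.7 gf 29.6
toolx [ 0.036 -0.587  0.809] tooly [-0.995 -0.095 -0.025] toolz [ 0.092 -0.804 -0.588]
units xyz [-1.6   0.05  1.68] tooly yaw deg -174.52 tilt 54.0
```

View pics/q.png

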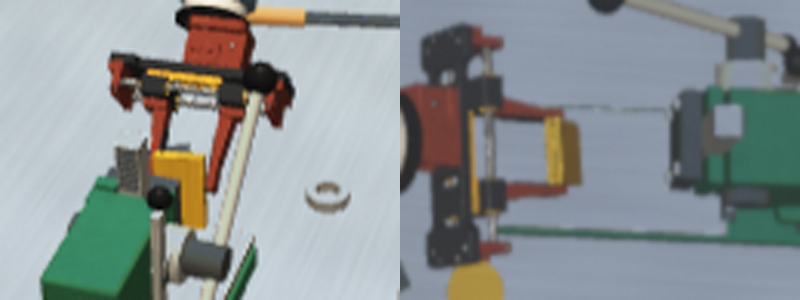

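```bash
python3 plan.py 5 0 529 -75 83|tail -4|head -1; python3 - <<'E'
from h import *
o=ctrl.get_obs();R=cv2.Rodrigues(np.array(o['orientation'],float))[0]
print((R.T@np.array([0,2.,-1.5])/25).round(3),(R.T@np.array([0,0,-2.])/25).round(3))
E
```

```text
[[[-0.27, 0.01, 0.43], 0.0, 0], [[-0.27, 0.01, 0.43], 0.0, 0], [[-0.27, 0.01, 0.43], 0.0, 0], [[-0.27, 0.01, 0.43], 0.0, 0], [[-0.27, 0.01, 0.43], 0.0, 0]]
[-0.096 -0.006 -0.029] [-0.065  0.002  0.047]
```

Call:
move_arm(steps=[[[-0.27,0.01,0.43],0,1],[[-0.27,0.01,0.43],0,1],[[-0.27,0.01,0.43],0,1],[[-0.27,0.01,0.43],0,1],[[-0.27,0.01,0.43],0,1],[[-0.06,0,0.05],0,1],[[-0.06,0,0.05],0,1],[[-0.1,0,-0.03],0,1],[[-0.1,0,-0.03],0,1],[[-0.1,0,-0.03],0,1],[[-0.1,0,-0.03],0,1],[[-0.1,0,-0.03],0,1]])

```text
t: 33.77
ee_pos: [530.4, -65.9, 72.8]
orientation: [1.735, -1.606, 0.922]
ft_force: [-1.8, 4.3, 14.6]
width: 49.0
grasp_force: 30.0
```

```bash
python3 st.py
```

```text
t 33.77 q [ 0.33   0.757  1.922 -1.09   1.11  -2.041] ee [530.4 -65.9  72.8] F [-1.8  4.3 14.6] M [-1.52  0.05 -0.01] w 49.0 gf 30.0
toolx [ 0.029 -0.583  0.812] tooly [-0.995 -0.093 -0.031] toolz [ 0.094 -0.807 -0.583]
```

Call:
move_arm(steps=[[[-0.1,0,0.07],0,1],[[-0.1,0,0.07],0,1],[[-0.1,0,0.07],0,1],[[-0.1,0,0.07],0,1]])

```text
t: 34.1
ee_pos: [531.9, -64.2, 61.4]
orientation: [1.738, -1.608, 0.925]
ft_force: [-0.8, 3.8, 4.1]
width: 45.1
grasp_force: 31.0
```

```bash
python3 st.py
```

```text
t 34.1 q [ 0.332  0.779  1.916 -1.098  1.101 -2.021] ee [531.9 -64.2  61.4] F [-0.8  3.8  4.1] M [-0.    0.16  0.08] w 45.1 gf 31.0
toolx [ 0.028 -0.584  0.811] tooly [-0.995 -0.095 -0.034] toolz [ 0.097 -0.806 -0.584]
```

Call:
move_arm(steps=[[[0,0,0],0,0],[[0,0,0],0,0],[[0,0,0],0,0],[[0,0,0],0,0],[[0,0,0],0,0],[[0,0,-1],0,0],[[0,0,-1],0,0],[[0,0,-1],0,0],[[0,0,-1],0,0],[[0,0,-1],0,0]])

```text
t: 34.93
ee_pos: [517.9, 36.3, 132.8]
orientation: [1.739, -1.608, 0.916]
ft_force: [1.3, -0.4, -0.1]
width: 88.0
grasp_force: 0.0
```

```bash
python3 st.py; python3 cov.py 58;python3 -c "
from h import *
for n,(a,b,c,d) in(('side',(200,300,230,360)),('top',(220,320,290,440))):
    T=shot(n);cv2.imwrite('pics/q_%s.png'%n,cv2.resize(T['image'][a:b,c:d,::-1],(400,300),interpolation=2))
a=np.hstack([cv2.imread('pics/q_side.png'),cv2.imread('pics/q_top.png')]);cv2.imwrite('pics/q2.png',a)"
```

```text
t 34.93 q [ 0.507  0.668  1.856 -0.901  1.268 -2.13 ] ee [517.9  36.3 132.8] F [ 1.3 -0.4 -0.1] M [0.39 0.22 0.04] w 88.0 gf 0.0
toolx [ 0.031 -0.587  0.809] tooly [-0.995 -0.093 -0.029] toolz [ 0.092 -0.804 -0.587]
0.92 px [351.  278.9] mid [518.  -63.9] sides [75.7 50.5] long deg -68.15885592250055
```

View pics/q2.png

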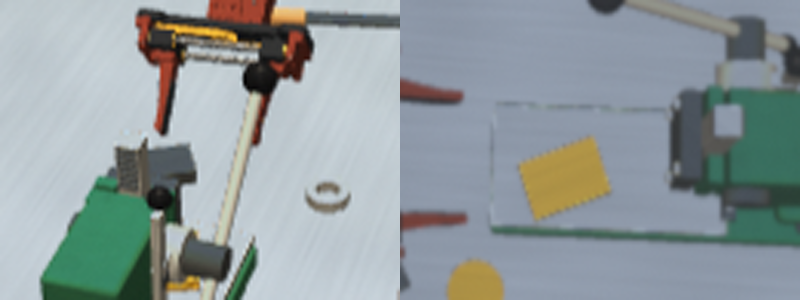

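```bash
python3 plan.py 5 0 514 -45 56.5|tail -4|head -1
```

```text
[[[-0.11, 0.11, 0.87], 0.0, 0], [[-0.11, 0.11, 0.87], 0.0, 0], [[-0.11, 0.11, 0.87], 0.0, 0], [[-0.11, 0.11, 0.87], 0.0, 0], [[-0.11, 0.11, 0.87], 0.0, 0]]
```

Call:
move_arm(steps=[[[-0.11,0.11,0.87],0,0],[[-0.11,0.11,0.87],0,0],[[-0.11,0.11,0.87],0,0],[[-0.11,0.11,0.87],0,0],[[-0.11,0.11,0.87],0,0],[[0,0,0],0,1],[[0,0,0],0,1],[[0,0,0],0,1],[[0,0,0],0,1],[[0,0,0],0,1],[[0,0,0],0,1],[[0,0,0],0,1],[[0,0,0],0,1],[[0,0,0],0,1]])

```text
t: 36.3
ee_pos: [514.5, -44.6, 57.1]
orientation: [1.74, -1.609, 0.917]
ft_force: [-0.7, 1.4, 2.5]
width: 51.5
grasp_force: 28.9
```

```bash
python3 st.py;python3 cov.py 58
```

```text
t 36.3 q [ 0.376  0.781  1.934 -1.066  1.106 -1.998] ee [514.5 -44.6  57.1] F [-0.7  1.4  2.5] M [ 0.39  0.3  -0.11] w 51.5 gf 28.9
toolx [ 0.031 -0.587  0.809] tooly [-0.995 -0.094 -0.03 ] toolz [ 0.094 -0.804 -0.587]
0.83 px [352.1 277.7] mid [521.2 -66.7] sides [74.5 50.9] long deg -70.64563062685025
```

Call:
move_arm(steps=[[[0,0,0],0,0.3],[[0,0,0],0,0.3],[[0,0,0],0,0.3],[[0,-0.2,0],0,0.3],[[0,-0.2,0],0,0.3],[[0,-0.2,0],0,0.3],[[0,-0.12,0],0,0.3],[[0,0,0],0,1],[[0,0,0],0,1],[[0,0,0],0,1],[[0,0,0],0,1],[[0,0,0],0,1]])

```text
t: 37.4
ee_pos: [532.0, -43.3, 57.2]
orientation: [1.74, -1.608, 0.916]
ft_force: [0.9, -1.0, -1.3]
width: 49.6
grasp_force: 29.9
```

```bash
python3 st.py;python3 cov.py 58
```

```text
t 37.4 q [ 0.366  0.79   1.896 -1.061  1.116 -2.028] ee [532.  -43.3  57.2] F [ 0.9 -1.  -1.3] M [ 0.56  0.17 -0.04] w 49.6 gf 29.9
toolx [ 0.031 -0.587  0.809] tooly [-0.995 -0.093 -0.029] toolz [ 0.093 -0.804 -0.587]
0.87 px [353.  272.5] mid [534.5 -68.3] sides [76.2 48.5] long deg -86.70024561082018
```

```bash
python3 plan.py 8 0 530 -143.3 57.2|tail -4|head -1
```

```text
[[[0.29, 0.06, 0.4], 0.0, 0], [[0.29, 0.06, 0.4], 0.0, 0], [[0.29, 0.06, 0.4], 0.0, 0], [[0.29, 0.06, 0.4], 0.0, 0], [[0.29, 0.06, 0.4], 0.0, 0], [[0.29, 0.06, 0.4], 0.0, 0], [[0.29, 0.06, 0.4], 0.0, 0], [[0.29, 0.06, 0.4], 0.0, 0]]
```

Call:
move_arm(steps=[[[0.15,0.03,0.2],0,1],[[0.29,0.06,0.4],0,1],[[0.29,0.06,0.4],0,1],[[0.29,0.06,0.4],0,1],[[0.29,0.06,0.4],0,1],[[0.29,0.06,0.4],0,1],[[0.29,0.06,0.4],0,1],[[0.29,0.06,0.4],0,1],[[0.15,0.03,0.2],0,1],[[0,0,0],0,1]])

```text
t: 38.33
ee_pos: [528.7, -144.7, 57.2]
orientation: [1.737, -1.609, 0.915]
ft_force: [-0.0, -0.6, -0.9]
width: 48.9
grasp_force: 29.9
```

```bash
python3 st.py
```

```text
t 38.33 q [ 0.182  0.773  1.967 -1.235  1.026 -2.008] ee [ 528.7 -144.7   57.2] F [-0.  -0.6 -0.9] M [ 0.32  0.13 -0.01] w 48.9 gf 29.9
toolx [ 0.03  -0.587  0.809] tooly [-0.995 -0.091 -0.029] toolz [ 0.091 -0.805 -0.587]
```

Call:
move_arm(steps=[[[0.05,0,0.065],0,1],[[0.05,0,0.065],0,1],[[0.05,0,0.065],0,1],[[0.05,0,0.065],0,1],[[0.05,0,0.065],0,1]])

```text
t: 38.75
ee_pos: [533.4, -149.3, 57.2]
orientation: [1.748, -1.611, 0.92]
ft_force: [-0.7, 34.8, 11.6]
width: 49.3
grasp_force: 30.2
```

Call:
move_arm(steps=[[[0.05,0,0.065],0,1],[[0.05,0,0.065],0,1]])

```text
t: 38.92
ee_pos: [536.5, -151.4, 57.2]
orientation: [1.754, -1.612, 0.924]
ft_force: [4.9, 40.6, 9.5]
width: 49.3
grasp_force: 30.6
```

```bash
python3 st.py
```

```text
t 38.92 q [ 0.165  0.769  1.965 -1.259  1.007 -2.011] ee [ 536.5 -151.4   57.2] F [ 4.9 40.6  9.5] M [ 3.48 -0.34  1.49] w 49.3 gf 30.6
toolx [ 0.031 -0.594  0.804] tooly [-0.994 -0.103 -0.038] toolz [ 0.106 -0.798 -0.593]
```

Call:
move_arm(steps=[[[-0.06,0,-0.08],0,1],[[-0.06,0,-0.08],0,1],[[-0.03,0,-0.04],0,1]])

```text
t: 39.17
ee_pos: [530.6, -150.0, 57.4]
orientation: [1.741, -1.608, 0.918]
ft_force: [0.6, -0.7, -1.6]
width: 49.6
grasp_force: 29.9
```

```bash
python3 st.py; python3 -c "
from h import *
for n,(a,b,c,d) in(('side',(220,340,240,370)),('top',(220,320,330,460))):
    T=shot(n);cv2.imwrite('pics/q_%s.png'%n,cv2.resize(T['image'][a:b,c:d,::-1],(400,int(400*(b-a)/130)),interpolation=2)[:307])
a=np.hstack([cv2.imread('pics/q_side.png'),cv2.imread('pics/q_top.png')]);cv2.imwrite('pics/q3.png',a)"
```

```text
t 39.17 q [ 0.171  0.772  1.968 -1.248  1.02  -2.009] ee [ 530.6 -150.    57.4] F [ 0.6 -0.7 -1.6] M [0.58 0.11 0.13] w 49.6 gf 29.9
toolx [ 0.032 -0.587  0.809] tooly [-0.995 -0.095 -0.03 ] toolz [ 0.094 -0.804 -0.587]
```

View pics/q3.png

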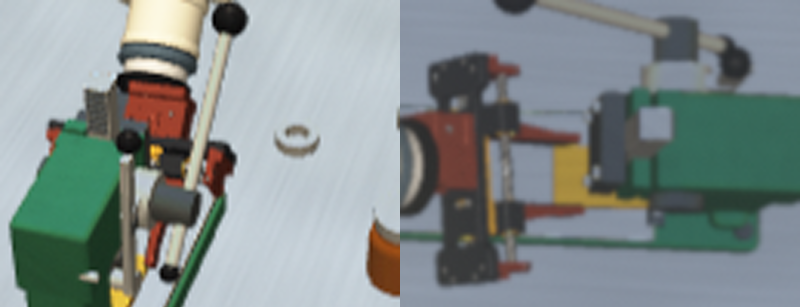

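```bash
python3 -c "
from h import *
T=shot('top')
f=lambda u,v:(330+(u-400+.5)/3.077-.5,220+(v+.5)/3.077-.5)
for p in[(552,147),(553,205),(645,207),(588,144)]: print(p,onz(T,f(*p),58).round(1))
for P in[(531.0-25,-139.6,58),(531+25,-138,58)]: print('expect',(proj(T,P)-[330,220])*3.077+[400,0])
"; python3 cov.py 58
```

```text
(552, 147) [ 551.1 -133.7   58. ]
(553, 205) [ 503.2 -136.1   58. ]
(645, 207) [ 506.  -211.1   58. ]
(588, 144) [ 555.4 -163.2   58. ]
expect [556.3742962  200.84970925]
expect [556.36519951 140.44019255]
0.78 px [394. 277.] mid [ 529.  -172.1] sides [75.9 50.9] long deg -86.68219565944692
```

Call:
move_arm(steps=[[[0.03,0,0.04],0,1],[[0.03,0,0.04],0,1]])

```text
t: 39.58
ee_pos: [530.3, -151.8, 57.1]
orientation: [1.742, -1.612, 0.916]
ft_force: [-7.9, 36.2, 14.7]
width: 49.7
grasp_force: 31.0
```

Call:
move_arm(steps=[[[0.03,0,0.04],0,1]])

```text
t: 39.67
ee_pos: [530.6, -152.1, 57.1]
orientation: [1.743, -1.612, 0.916]
ft_force: [-11.8, 43.4, 18.2]
width: 49.7
grasp_force: 31.2
```

Call:
move_arm(steps=[[[0,0,0],0,0.3],[[0,0,0],0,0.3],[[0,0,0],0,0.2],[[-0.15,0,-0.2],0,0.2],[[-0.29,0,-0.4],0,0.2],[[-0.29,0,-0.4],0,0.2],[[-0.29,0,-0.4],0,0.2],[[-0.29,0,-0.4],0,0.2],[[-0.29,0,-0.4],0,0.2]])

```text
t: 40.42
ee_pos: [524.1, -85.3, 57.4]
orientation: [1.74, -1.608, 0.917]
ft_force: [-0.0, 0.9, -0.4]
width: 70.5
grasp_force: 0.0
```

```bash
python3 st.py; python3 cov.py 58
```

```text
t 40.42 q [ 0.296  0.778  1.945 -1.134  1.073 -2.007] ee [524.1 -85.3  57.4] F [-0.   0.9 -0.4] M [ 0.39  0.12 -0.05] w 70.5 gf 0.0
toolx [ 0.031 -0.587  0.809] tooly [-0.995 -0.094 -0.03 ] toolz [ 0.093 -0.804 -0.587]
0.53 px [394.  276.5] mid [ 530.3 -172.1] sides [76.  53.5] long deg -86.68345755508294
```

```bash
python3 -c "
from h import *
T=shot('top'); im=T['image'].astype(float)
b=im[:,:,2]-im[:,:,0]   # blue minus red: negative on brass
for r in range(267,291,3):
    s=b[r,365:400]; print(r,s[:26].astype(int).tolist())
cv2.imwrite('pics/q4.png',cv2.resize(T['image'][215:315,310:450,::-1],(784,560),interpolation=2))
"
```

```text
267 [27, 25, 25, 26, 25, 25, 26, 26, 26, 26, 26, 26, 26, 26, 23, 6, -31, -39, -37, -38, -38, -38, -40, -44, -40, -27]
270 [26, 26, 26, 25, 25, 26, 25, 26, 26, 25, 26, 25, 26, 26, 20, -22, -86, -103, -104, -105, -104, -104, -104, -104, -103, -90]
273 [26, 26, 27, 25, 26, 27, 26, 27, 26, 26, 27, 27, 27, 26, 20, -21, -84, -101, -102, -102, -101, -101, -101, -102, -101, -89]
276 [26, 26, 26, 26, 26, 26, 26, 26, 26, 27, 27, 27, 26, 25, 19, -23, -86, -101, -102, -103, -103, -102, -102, -102, -93, -64]
279 [26, 26, 27, 26, 26, 26, 25, 26, 26, 26, 27, 27, 27, 26, 15, -35, -86, -99, -100, -102, -100, -101, -100, -90, -43, 1]
282 [26, 26, 26, 26, 26, 26, 27, 26, 26, 26, 27, 26, 25, 27, 14, -40, -92, -103, -103, -103, -102, -102, -103, -103, -101, -88]
285 [25, 26, 26, 25, 26, 25, 26, 26, 25, 26, 26, 26, 26, 25, 13, -44, -95, -103, -103, -102, -103, -104, -104, -103, -103, -102]
288 [25, 25, 25, 25, 26, 26, 25, 25, 25, 25, 25, 26, 25, 26, 24, 19, 16, 15, 14, 14, 15, 14, 13, 12, 11, 10]
```

View pics/q4.png

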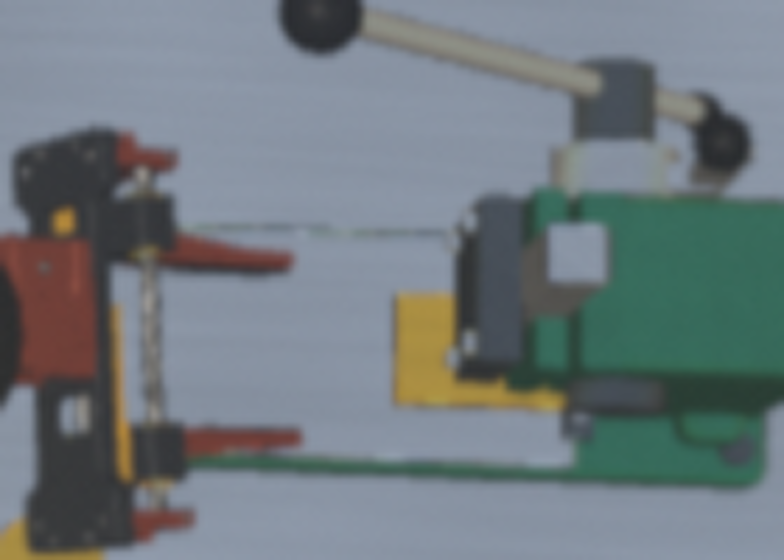

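```bash
sed -i "s/rows=\[\]/rows=[]; R0=Rk/; s/^print(rows);.*//" plan.py; cat >> plan.py <<'E'
print(rows[0] if tu==0 else rows)
E
python3 plan.py 11 0 550 -30 335 | tail -1
python3 - <<'E'
from h import *
o=ctrl.get_obs();R=cv2.Rodrigues(np.array(o['orientation'],float))[0]
for d,n in[((30,-178,28),8),((0,0,-65),3),((0,-10,0),1)]: print(d,n,(R.T@np.array(d,float)/25/n).round(3))
E
```

```text
[[0.7, -0.14, -0.75], 0.0, 0]
(30, -178, 28) 8 [ 0.64  -0.068  0.648]
(0, 0, -65) 3 [-0.701  0.026  0.509]
(0, -10, 0) 1 [0.235 0.038 0.322]
```

Call:
move_arm(steps=[[[0.3,-0.06,-0.35],0,0.5],[[0.7,-0.14,-0.75],0,1],[[0.7,-0.14,-0.75],0,1],[[0.7,-0.14,-0.75],0,1],[[0.7,-0.14,-0.75],0,1],[[0.7,-0.14,-0.75],0,1],[[0.7,-0.14,-0.75],0,1],[[0.7,-0.14,-0.75],0,1],[[0.7,-0.14,-0.75],0,1],[[0.7,-0.14,-0.75],0,1],[[0.7,-0.14,-0.75],0,1],[[0.64,-0.07,0.3],0,1],[[0.64,-0.07,0.65],0,1],[[0.64,-0.07,0.65],0,1],[[0.64,-0.07,0.65],0,1],[[0.64,-0.07,0.65],0,1],[[0.64,-0.07,0.65],0,1],[[0.4,-0.07,0.5],0,1],[[0,0,0],0,1]])

```text
t: 42.15
ee_pos: [562.0, -170.5, 328.8]
orientation: [1.705, -1.624, 0.959]
ft_force: [-0.6, 1.2, -0.1]
width: 0.8
grasp_force: 0.0
```

```bash
python3 to.py 580 -208 365
```

```text
t 42.15 q [ 0.133  0.331  1.848 -1.054  1.247 -2.541] ee [ 562.  -170.5  328.8] F [-0.6  1.2 -0.1] M [ 0.4   0.09 -0.03] w 0.8 gf 0.0
toolx [-0.004 -0.569  0.822] tooly [-0.995 -0.081 -0.062] toolz [ 0.102 -0.818 -0.566]
units xyz [ 2.04 -0.68  0.48] tooly yaw deg -175.32 tilt 55.53
```

```bash
python3 - <<'E'
from h import *
from scipy.spatial.transform import Rotation as Ro
o=ctrl.get_obs();A=Ro.from_rotvec(o['orientation'])
for k,d in enumerate([(9,-18.5,0),(9,-18.5,0),(0,0,-15),(0,0,-15),(0,-10,0)]):
    B=A*Ro.from_rotvec([0,0,np.radians(5*min(k,2))]); print(d,(B.inv().apply(d)/25).round(3))
E
```

```text
(9, -18.5, 0) [ 0.42  -0.298  0.642]
(9, -18.5, 0) [ 0.392 -0.333  0.642]
(0, 0, -15) [-0.479  0.122  0.34 ]
(0, 0, -15) [-0.479  0.122  0.34 ]
(0, -10, 0) [ 0.23  -0.007  0.327]
```

Call:
move_arm(steps=[[[0.42,-0.3,0.64],1,1],[[0.39,-0.33,0.64],1,1],[[-0.48,0.12,0.34],0,1],[[-0.48,0.12,0.34],0,1],[[0,0,0],0,1]])

```text
t: 42.57
ee_pos: [580.1, -204.8, 296.4]
orientation: [1.587, -1.793, 1.038]
ft_force: [-1.0, 0.4, 0.7]
width: 0.7
grasp_force: 0.0
```

```bash
python3 to.py 580 -255 298
```

```text
t 42.57 q [ 0.066  0.395  1.841 -1.102  1.173 -2.345] ee [ 580.1 -204.8  296.4] F [-1.   0.4  0.7] M [ 0.38  0.12 -0.05] w 0.7 gf 0.0
toolx [-0.173 -0.576  0.799] tooly [-0.98   0.017 -0.2  ] toolz [ 0.102 -0.817 -0.567]
units xyz [ 1.21 -0.04  1.6 ] tooly yaw deg 179.03 tilt 55.44
```

Call:
move_arm(steps=[[[0.2,0,0.27],0,1],[[0.2,0,0.27],0,1],[[0.2,0,0.27],0,1],[[0.2,0,0.27],0,1],[[0.2,0,0.27],0,1],[[0.2,0,0.27],0,1],[[0,0,0],0,1]])

```text
t: 43.15
ee_pos: [580.3, -256.7, 299.8]
orientation: [1.585, -1.795, 1.043]
ft_force: [0.7, -0.9, 0.3]
width: 0.7
grasp_force: 0.0
```

```bash
cat > kn.py <<'E'
from h import *
S,T=shot('side'),shot('top')
for a in(0,.2,.35,.5):
    P=(580.2+.033*160*np.sin(a),-228.8-160*np.sin(a),291.6-160*(1-np.cos(a))); print(a,'side',proj(S,P).round(1),'top',proj(T,P).round(1))
for n in('side','top'):
    print(n,[(np.round(x['rect'],1).tolist(),round(x['p'],2)) for x in cams.boxes_of(n,'catch_knob')[:3]])
    im=(S if n=='side' else T)['image'].astype(int).max(2)
    c,r=(282,266) if n=='side' else (438,240)
    w=im[r-25:r+35,c-25:c+45]<45
    k,lab,st,cen=cv2.connectedComponentsWithStats(w.astype('uint8'))
    print([(np.round(cen[i]+[c-25,r-25],1).tolist(),int(st[i,4]),st[i,2:4].tolist()) for i in range(1,k) if st[i,4]>12])
E
python3 st.py; python3 kn.py
```

```text
t 43.15 q [-0.028  0.387  1.844 -1.146  1.106 -2.38 ] ee [ 580.3 -256.7  299.8] F [ 0.7 -0.9  0.3] M [0.41 0.1  0.01] w 0.7 gf 0.0
toolx [-0.177 -0.575  0.799] tooly [-0.979  0.017 -0.205] toolz [ 0.104 -0.818 -0.566]
0 side [280.9 265.8] top [437.9 239.2]
0.2 side [276.7 274.9] top [452.7 239.9]
0.35 side [273.6 282.9] top [462.8 240.8]
0.5 side [270.8 291.7] top [471.9 242. ]
side [([279.4, 295.6, 16.8, 39.3], 0.77), ([283.9, 313.5, 12.5, 20.2], 0.33)]
[([275.6, 278.6], 48, [8, 8]), ([302.7, 287.9], 13, [3, 9])]
top [([452.4, 243.6, 32.4, 10.9], 0.53)]
[]
```

```bash
python3 - <<'E'
from h import *
o=ctrl.get_obs();R=cv2.Rodrigues(np.array(o['orientation'],float))[0]
for d in[(0,6,20),(3.4,22.8,0)]: print(d,(R.T@np.array(d,float)/25).round(3))
E
```

```text
(0, 6, 20) [ 0.501 -0.16  -0.649]
(3.4, 22.8, 0) [-0.549 -0.119 -0.731]
```

Call:
move_arm(steps=[[[0.5,-0.16,-0.65],0,1],[[0.5,-0.16,-0.65],0,1],[[0.5,-0.16,-0.65],0,1],[[-0.55,-0.12,-0.73],0,0.5],[[-0.55,-0.12,-0.73],0,0],[[-0.55,-0.12,-0.73],0,0],[[-0.55,-0.12,-0.73],0,0],[[-0.55,-0.12,-0.73],0,0],[[-0.55,-0.12,-0.73],0,0],[[-0.55,-0.12,-0.73],0,0],[[-0.55,-0.12,-0.73],0,0],[[-0.55,-0.12,-0.73],0,0],[[0,0,0],-1,0],[[0,0,0],-1,0],[[0,0,0],-0.9,0]])

```text
t: 44.6
ee_pos: [603.1, -25.3, 343.8]
orientation: [1.733, -1.567, 0.97]
ft_force: [0.3, -0.0, 1.0]
width: 76.8
grasp_force: 0.0
```

```bash
python3 kn.py; python3 to.py 617.5 -88 307.5; python3 - <<'E'
from h import *
S,T=shot('side'),shot('top')
print('expect lever knob',proj(S,(615.8,-74.7,316.6)),proj(T,(615.8,-74.7,316.6)))
E
```

```text
0 side [280.9 265.8] top [437.9 239.2]
0.2 side [276.7 274.9] top [452.7 239.9]
0.35 side [273.6 282.9] top [462.8 240.8]
0.5 side [270.8 291.7] top [471.9 242. ]
side [([276.6, 302.3, 20.4, 24.8], 0.49)]
[([302.8, 287.5], 13, [3, 9]), ([270.9, 291.2], 51, [9, 7])]
top [([461.7, 243.6, 35.4, 12.0], 0.76)]
[]
t 44.8 q [ 0.367  0.424  1.682 -0.96   1.451 -2.541] ee [600.8 -26.  341.2] F [ 0.8 -0.  -0. ] M [ 0.41  0.13 -0.02] w 87.1 gf 0.0
toolx [ 0.042 -0.55   0.834] tooly [-0.992 -0.121 -0.03 ] toolz [ 0.117 -0.826 -0.551]
units xyz [ 0.27 -0.32  2.87] tooly yaw deg -173.04 tilt 56.58
expect lever knob [313.63332786 225.8706161 ] [366.4135679  215.84959998]
```

```bash
python3 plan.py 5 2 617.3 -88 307.5|tail -1
```

```text
[[[0.05, -0.06, 0.57], 0.4, 0], [[0.05, -0.06, 0.57], 0.4, 0], [[0.04, -0.06, 0.57], 0.4, 0], [[0.04, -0.06, 0.57], 0.4, 0], [[0.04, -0.06, 0.57], 0.4, 0]]
```

Call:
move_arm(steps=[[[0.05,-0.06,0.2],1,0],[[0.05,-0.06,0.57],1,0],[[0.04,-0.07,0.57],0,0],[[0.04,-0.07,0.57],0,0],[[0.04,-0.07,0.57],0,0],[[0.02,-0.03,0.38],0,0],[[0,0,0],0,0]])

```text
t: 45.48
ee_pos: [617.1, -90.5, 306.7]
orientation: [1.616, -1.733, 1.043]
ft_force: [-0.9, -0.3, -0.4]
width: 87.8
grasp_force: 0.0
```

```bash
python3 to.py 617.3 -88 307.5
```

```text
t 45.48 q [ 0.258  0.46   1.716 -1.019  1.338 -2.359] ee [617.1 -90.5 306.7] F [-0.9 -0.3 -0.4] M [ 0.37  0.14 -0.02] w 87.8 gf 0.0
toolx [-0.13  -0.562  0.817] tooly [-0.985 -0.022 -0.172] toolz [ 0.114 -0.827 -0.551]
units xyz [-0.03 -0.02 -0.1 ] tooly yaw deg -178.74 tilt 56.58
```

Call:
move_arm(steps=[[[0,0,0],0,1],[[0,0,0],0,1],[[0,0,0],0,1],[[0,0,0],0,1],[[0,0,0],0,1],[[0,0,0],0,1],[[0,0,0],0,1],[[0,0,0],0,1],[[0,0,0],0,1],[[0,0,0],0,1]])

```text
t: 46.32
ee_pos: [617.5, -88.3, 308.0]
orientation: [1.617, -1.734, 1.046]
ft_force: [-0.3, -0.0, 0.4]
width: 30.4
grasp_force: 30.0
```

```bash
cat > arc.py <<'E'
import sys
from st import *
# world arc of knob from lever angle a0 to a1, n rows, tool-axis units (orientation fixed)
a0,a1,n=float(sys.argv[1]),float(sys.argv[2]),int(sys.argv[3])
def k(a):
    px=-170*np.cos(.7-a); return np.array([.033*px,-.9995*px,170*np.sin(.7-a)])
A=np.linspace(a0,a1,n+1)
print([(R.T@(k(A[i+1])-k(A[i]))/25).round(2).tolist() for i in range(n)]); print('end ee',np.array(o['ee_pos'])+k(a1)-k(a0))
E
python3 arc.py 0 0.9 12
```

```text
t 46.32 q [ 0.261  0.459  1.715 -1.018  1.339 -2.358] ee [617.5 -88.3 308. ] F [-0.3 -0.   0.4] M [ 0.43  0.18 -0.06] w 30.4 gf 30.0
toolx [-0.131 -0.563  0.816] tooly [-0.984 -0.023 -0.174] toolz [ 0.117 -0.826 -0.551]
[[-0.5, 0.07, -0.04], [-0.5, 0.08, -0.0], [-0.5, 0.08, 0.04], [-0.5, 0.08, 0.08], [-0.49, 0.08, 0.11], [-0.48, 0.09, 0.15], [-0.47, 0.09, 0.19], [-0.45, 0.09, 0.22], [-0.43, 0.09, 0.25], [-0.41, 0.09, 0.29], [-0.39, 0.09, 0.32], [-0.36, 0.09, 0.35]]
end ee [616.333 -51.713 164.722]
```

Call:
move_arm(steps=[[[-0.5,0.07,-0.04],0,1],[[-0.5,0.08,0],0,1],[[-0.5,0.08,0.04],0,1],[[-0.5,0.08,0.08],0,1],[[-0.49,0.08,0.11],0,1],[[-0.48,0.09,0.15],0,1],[[-0.47,0.09,0.19],0,1],[[-0.45,0.09,0.22],0,1],[[-0.43,0.09,0.25],0,1],[[-0.41,0.09,0.29],0,1],[[-0.39,0.09,0.32],0,1],[[-0.36,0.09,0.35],0,1],[[0,0,0],0,1]])

```text
t: 47.4
ee_pos: [618.1, -49.8, 162.3]
orientation: [1.624, -1.734, 1.048]
ft_force: [3.0, 12.2, 4.5]
width: 30.8
grasp_force: 30.0
```

```bash
python3 arc.py 0.9 1.05 6; python3 - <<'E'
from h import *
S,T=shot('side'),shot('top')
for a in(.7,.8,.9,1.):
    px=30.7-170*np.cos(.7-a); P=(532.3+86.8+.033*px,-176.8+2.9-.9995*px,207+170*np.sin(.7-a)); print(a,np.round(P,1),proj(S,P).round(1),proj(T,P).round(1))
for n in('side','top'): print([(np.round(x['rect'],1).tolist(),round(x['p'],2)) for x in cams.boxes_of(n,'lever_knob')[:2]])
E
```

```text
t 47.4 q [ 0.321  0.681  1.742 -1.049  1.243 -2.112] ee [618.1 -49.8 162.3] F [ 3.  12.2  4.5] M [ 0.88 -0.2   0.5 ] w 30.8 gf 30.0
toolx [-0.129 -0.566  0.814] tooly [-0.984 -0.028 -0.176] toolz [ 0.122 -0.824 -0.553]
[[-0.12, 0.03, 0.12], [-0.11, 0.03, 0.12], [-0.11, 0.03, 0.13], [-0.11, 0.03, 0.13], [-0.1, 0.03, 0.13], [-0.1, 0.03, 0.14]]
end ee [618.34  -56.672 137.796]
0.7 [614.5 -34.7 207. ] [317.8 248.1] [344.3 227.5]
0.8 [614.5 -35.5 190. ] [317.7 252.8] [344.3 229.2]
0.9 [614.6 -38.1 173.2] [317.5 257.8] [345.  230.8]
1.0 [614.8 -42.3 156.8] [317.1 262.9] [346.4 232.4]
[([301.8, 278.1, 38.8, 49.2], 0.86)]
[([394.8, 238.6, 110.8, 25.1], 0.8), ([208.6, 188.8, 115.0, 40.5], 0.51)]
```

Call:
move_arm(steps=[[[-0.15,0.03,0.06],0,1],[[-0.13,0.03,0.1],0,1],[[-0.11,0.03,0.12],0,1]])

```text
t: 47.85
ee_pos: [618.1, -51.3, 153.0]
orientation: [1.62, -1.734, 1.051]
ft_force: [4.2, 3.3, 5.4]
width: 30.7
grasp_force: 30.0
```

Call:
move_arm(steps=[[[-0.11,0.03,0.12],0,1]])

```text
t: 47.93
ee_pos: [618.2, -52.2, 148.8]
orientation: [1.62, -1.735, 1.051]
ft_force: [4.5, 2.8, 6.4]
width: 30.5
grasp_force: 30.0
```

```bash
python3 st.py
```

```text
t 47.93 q [ 0.318  0.704  1.744 -1.059  1.232 -2.088] ee [618.2 -52.2 148.8] F [4.5 2.8 6.4] M [-0.22 -0.39  0.73] w 30.5 gf 30.0
toolx [-0.132 -0.563  0.815] tooly [-0.984 -0.027 -0.178] toolz [ 0.122 -0.826 -0.551]
```

Call:
move_arm(steps=[[[-0.055,0.015,0.06],0,1],[[-0.055,0.015,0.06],0,1]])

```text
t: 48.1
ee_pos: [618.3, -53.1, 144.8]
orientation: [1.62, -1.735, 1.051]
ft_force: [5.1, 3.2, 7.0]
width: 30.7
grasp_force: 30.0
```

Call:
move_arm(steps=[[[-0.055,0.015,0.06],0,1],[[0,0,0],0,1]])

```text
t: 48.27
ee_pos: [618.3, -53.6, 142.6]
orientation: [1.621, -1.735, 1.051]
ft_force: [4.5, 3.2, 5.5]
width: 31.0
grasp_force: 30.0
```

Call:
move_arm(steps=[[[-0.055,0.015,0.06],0,1],[[-0.055,0.015,0.06],0,1]])

```text
t: 48.43
ee_pos: [618.4, -54.6, 139.0]
orientation: [1.62, -1.735, 1.051]
ft_force: [4.5, 2.4, 6.8]
width: 30.3
grasp_force: 30.0
```

Call:
move_arm(steps=[[[-0.055,0.015,0.06],0,1],[[-0.055,0.015,0.06],0,1]])

```text
t: 48.6
ee_pos: [618.6, -55.5, 136.2]
orientation: [1.619, -1.734, 1.054]
ft_force: [0.3, 8.8, 17.7]
width: 30.5
grasp_force: 30.0
```

Call:
move_arm(steps=[[[0,0,0],0,1],[[0,0,0],0,1]])

```text
t: 48.77
ee_pos: [618.6, -55.3, 136.6]
orientation: [1.618, -1.734, 1.054]
ft_force: [1.3, 7.9, 16.2]
width: 30.2
grasp_force: 30.0
```

```bash
python3 st.py; python3 kn.py | tail -4; python3 cov.py 58
```

```text
t 48.77 q [ 0.313  0.724  1.746 -1.071  1.22  -2.067] ee [618.6 -55.3 136.6] F [ 1.3  7.9 16.2] M [-1.22 -0.28  0.3 ] w 30.2 gf 30.0
toolx [-0.134 -0.562  0.816] tooly [-0.983 -0.027 -0.179] toolz [ 0.123 -0.827 -0.549]
side [([276.6, 303.6, 21.9, 29.3], 0.68)]
[([316.6, 261.2], 65, [11, 17]), ([302.9, 287.4], 15, [3, 10]), ([270.9, 291.2], 51, [9, 7]), ([292.6, 296.2], 23, [6, 5])]
top [([461.8, 244.2, 41.7, 11.2], 0.57), ([406.7, 264.2, 14.6, 20.0], 0.44)]
[]
0.82 px [394. 277.] mid [ 529.  -172.1] sides [70.9 50.9] long deg -86.6821950787259
```

Call:
move_arm(steps=[[[0,0,0],0,1],[[0,0,0],0,1],[[0,0,0],0,1],[[0,0,0],0,1],[[0,0,0],0,1],[[0,0,0],0,1],[[0,0,0],0,1],[[0,0,0],0,1]])

```text
t: 49.73
ee_pos: [618.6, -55.3, 136.7]
orientation: [1.619, -1.735, 1.054]
ft_force: [1.3, 6.8, 14.7]
width: 30.2
grasp_force: 30.0
```

```bash
python3 -c "
from workcell import ctrl
print(ctrl.close_job())"
```

```text
the job is handed in; nothing more can be done
None
```

I handed the job in at about 49.7 s, but the judged result was not shown. The cover was flat face up against the stop and the catch fully back (about 0.5 rad). The lever was held down by the gripper at about 16 N at the knob; the ram force on the cover was not measured directly, but that works out to about 80 N.

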